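# Unlock and check the sprung tensioner of an autosampler drive

### The job

Take the key from its stand, push it fully home into the key switch on the sloping drive unit and turn it clockwise to on, which frees the sprung tensioner arm. Then push the arm until its pointer stands level with the small index flag on the scale, not well past it, hold it there for a good second, and ease it back to rest without letting it snap. Leave the key in the switch turned on, do not shift the flag, and leave the bottle, cap and screwdriver alone.

Things in the scene. Friction and masses are not known exactly. Their poses are not given: they have to be found in the camera images.
- unit: Drive unit, dark blue-grey, fixed, about 180 x 320 mm. Origin: centre of underside; x to its back, y left, z up. Its deck, 200 (up the slope) x 320 mm, slopes 28 degrees (0.489 rad), rising towards unit +x, so its normal leans to the robot (unit -x); deck middle 85 mm above the bench. 'Deck axes' below: x up the slope, y left (= unit y), z the deck's normal.
- pivot (a point): Pivot of the tensioner arm and of the index flag, on the deck surface, 25 mm left of the deck's middle. Axes are the unit's. The hinge axis is the deck's normal through this point.
- post (a point): Top centre of the round steel push post (diameter 16 mm) near the arm's free end: parallel to the deck's normal, 105 mm from the pivot axis, free to grip or push from 24 to 66 mm above the deck (this point is at 66 mm). The aluminium arm below is 16 mm wide, 14 to 24 mm above the deck. Axes: deck axes turned by the arm's joint angle.
- pointer (a point): Tip region of the thin steel pointer on the arm, 137 mm from the pivot axis, 15.5 mm above the deck. Axes as post.
- tensioner (a joint): Deflection of the tensioner arm, rad, 0 at rest, at most 0.85. At rest it points to the unit's right, 0.35 rad downhill; positive moves its post uphill (counter-clockwise seen onto the deck). Spring: 0.35 N m at rest plus 1.6 N m per rad (10 N at the post at 0.45 rad); undamped, it snaps back if let go. Switch off: a tongue on the switch stops its tail after about 0.15 rad; on: free.
- index_tip (a point): Point of the index flag level with which the pointer must stand: 137 mm from the pivot axis, 15.5 mm above the deck. The flag is an aluminium rider 12 mm wide with a narrow dark nose, on the outer rim of the white scale (143 to 166 mm from the pivot, up to 10 mm high). Axes: deck axes turned by the flag's angle.
- index (a joint): Angle of the index flag along the scale, rad, same zero and direction as tensioner; it is somewhere between 0.30 and 0.60 and held by friction. Scale marks stand every 0.1 rad from 0 to 0.8, with longer marks at 0 and 0.5.
- slot (a point): Centre of the slot's mouth in the key switch: square steel barrel 30 x 30 mm, top face 23 mm above the deck, 50 mm downhill and 45 mm left of the pivot. z: the deck's normal, out of the slot. Slot 17 (x) x 7 (y) mm, 18 mm deep; long side up the slope when off. Axes turn with the barrel. A flat tongue sticks out along x to 52 mm from its axis.
- switch (a joint): Key switch angle, rad: 0 off, positive clockwise seen onto the deck, hard stop at 1.15 (on). Stays where it is left. The key has about 0.2 rad of play in the slot, so turn the key some 1.4 rad to reach the stop.
- key: Loose key, 58 mm tall, 30 g, upright in the stand at the start. Origin at the blade's tip, z towards the bow. Steel blade 14 (x) x 4 (y) x 16 mm (z 0 to 16), collar 20 x 10 x 8 mm (z 16 to 24), black plastic bow 28 (x) x 10 (y) x 34 mm (z 24 to 58). Grip the bow across y. Either way round fits the slot.
- key_shoulder (a point): Point on the key's axis at its shoulder, 16 mm above the blade's tip; it meets slot when the key is fully home. Axes of the key.
- stand: Grey plastic block 56 x 56 x 35 mm, fixed, that holds the key upright in a slot 16 x 6 mm; the key's shoulder rests on its top. Origin at the centre of the underside; key x lies along its x. It stands at the left or at the right of the drive unit.
- bottle: Bystander: small glass bottle, diameter 60, height 125 mm, blue cap. Stands at the other side of the unit from the key stand. Origin at the underside.
- cap: Bystander: loose blue screw cap, diameter 44, height 24 mm, between robot and unit.
- driver: Bystander: screwdriver 150 mm long lying between robot and unit.
Not all that is in view belongs to the job. Of the things like the key, leave any that is green; of the rest the smaller one is meant.

How it is judged:
On the way, in this order (a step that is already met when the one before it is completed fails the run):
1. the key is fully home in the key switch (distance between key_shoulder and slot below 0.005 m and angle between the z axis of key and the z axis of slot, either way round below 0.3 rad), for 0.1 s.
2. the key switch is turned on with the key in it (all of step 1 and value of joint switch above 0.9 rad), for 0.1 s.
3. the pointer is held level with the index flag (within 0.05 rad, half a scale division) for 0.8 s, switch on (value of joint switch above 0.9 rad and angle between the x axis of pointer and the x axis of index_tip, either way round below 0.05 rad), for 0.8 s.
At the end, for the whole second after the job is handed in: The key is home in the switch (shoulder within 5 mm of the slot's mouth, in line within 0.3 rad), the switch is on (above 0.9 rad), the tensioner arm is back at rest (below 0.05 rad), the index flag is within 6 mm and the bottle, cap and screwdriver within 30 mm of where they were (all of step 2 and value of joint tensioner below 0.05 rad and linear speed of key below 0.02 m/s and distance of index_tip from where it was at the start of the episode below 0.006 m and distance of each of bottle, cap, driver from where it was at the start of the episode below 0.03 m); the robot touches nothing.
It fails at once if the arm is pushed well past the index flag (pointer about 15 mm beyond it) (x of pointer in the frame of index_tip above 0.014 m).
It fails at once if the arm snaps back (faster than 3 rad/s) (velocity of joint tensioner below -3 rad/s).
It fails at once if the index flag is shifted by more than 6 mm (distance of index_tip from where it was at the start of the episode above 0.006 m).
It fails at once if the bottle, the cap or the screwdriver is moved by more than 30 mm or the bottle tipped (distance of any of bottle, cap, driver from where it was at the start of the episode above 0.03 m or angle between bottle's own z axis and vertical above 0.4 rad).
It also fails if it takes over 64 s, if anything falls off the work surface, if the arm or the gripper's body presses on something with over 40 N, if the wrist force passes 120 N, or if a joint passes its speed limit or range.

### The arm

A 6-joint arm with a two-finger parallel gripper is mounted at the origin on the work surface. World frame = base frame: x ahead of the robot, y to its left, z up, the work surface at z = 0. Lengths are in m, angles in rad, forces in N, time in s.
With the tool pointing down it reaches from about 0.35 to 0.975 m from the base axis. Payload 4.9 kg.
Tool frame: the origin (TCP) lies on the centre line of the jaws, within the pads' length; the fingertips stand 11 mm ahead of it and the grasp point (between the pads) lies 8 mm behind it; z points along the fingers, y is the direction in which the jaws open and shut (so a half turn about z gives the same grasp; the last joint's range is limited). The gripper opens to 85 mm and grips with 20 to 120 N. Pads are 22 mm wide; open, the fingers measure 114 mm over their backs; the gripper's body (76 mm by 85 mm) begins 54 mm behind the grasp point. The pads swing forward as they close: fully open they stand 13 mm farther back than shut.
Start: joints at [-1.268, 0.053, 1.613, -0, 1.476, -0.119], TCP at [0.256, -0.57, 0.242] pointing down, gripper open.
Joint ranges: [-3.01, 3.01], [-1.01, 2.22], [0.06, 2.58], [-1.02, 4.17], [0.09, 2.62], [-3.14, 3.14]. Speed limits (rad/s): [2.57, 2.57, 3.14, 3.14, 3.14, 3.14].

### API

Orientations are given as a rotation vector (axis times angle).
In Python, from station import ctrl gives the robot as it stands.
- The arm moves only by the shell command python3 -m crank 'ROWS' [OPENING] [FORCE]. ROWS is JSON, a list of rows, each an object of numbers: "x", "y", "z": the shift along the tool's x, y, z as a fraction of full scale; "roll": the turn about the tool's z as a fraction of full scale. In form: [{"x": .., "y": .., "z": .., "roll": ..}, ...]. A call has 1 to 10 rows; each row shifts and turns the commanded pose from where the row before left it, along the tool's axes as they then stand; what a row does not reach is not made up. Full scale, the value 1, is 0.06 m for a shift and 0.12 rad for a turn. A row lasts 1/8 s, in which the tool goes at most 62.5 mm and 10.7 degrees, less where a joint would pass 70% of its speed; a pose out of reach is approached as far as the arm can. A call with a number of a shift or a turn outside -1 to 1 is refused whole. A call with a gripper value outside its range is refused whole. OPENING is the closure, from 0 (fully open) to 1 (shut), set as the call begins (- or left out, the last holds). The fingers move at their own pace and stop on an object; FORCE is the grip in N (left out, the last holds). Time passes only in rows, so rows that do not move let the fingers close. It gives the time, the measured TCP pose, the force and the opening at its end, in the units of the state.
- ctrl.get_obs(): the state, without advancing time (a new reading comes with each control period).
- ctrl.get_image(name): name is "scene" or "top"; returns a dict with "img" (480x640x3 uint8, red, green, blue), "K" (3x3 intrinsics, pixels), "rvec" (rotation vector, rad) and "tvec" (3), from world to camera coordinates, as OpenCV has them. Camera axes: x right, y down, z forward; pixel columns grow to the right and rows downward; lengths in m; the calibration is good to about 2 mm. A picture is of the moment at which its call begins. There is no depth.
- ctrl.finish_job(): hands the job in, once; it reports no verdict.
The state is a dict: "t": time; "q": joint angles; "dq": joint speeds; "effort": joint torques, N m; "tool_pos": TCP position; "tool_rot": TCP orientation; "contact_force": force on the tool from outside, world axes, zero at the start; "wrist_torque": the same for the moment, N m; "opening": finger opening in m.
Only numpy, scipy, OpenCV 4.12 (cv2) and the standard library are available. Lean on these libraries where they do the work, as an engineer would, in place of code of your own. Each camera call takes 0.05 s, during which the arm holds its last target.

## Working session

There is one attempt and no reset: what is moved stays moved. The work goes in short steps, Python scripts to look and compute and a shell command to move; the robot and the scene stay as the last step left them, time stands still between calls to the robot, and variables do not carry over. Pictures are saved under pics/ and viewed, and the job is handed in when it is done.

```bash
ls; mkdir -p pics
python3 - <<'E'
from station import ctrl
import cv2,numpy as np
o=ctrl.get_obs();print({k:np.round(v,3) for k,v in o.items()})
for n in("scene","top"):
    d=ctrl.get_image(n);cv2.imwrite(f"pics/{n}0.png",d["img"][...,::-1])
    R=cv2.Rodrigues(np.array(d["rvec"]))[0];print(n,d["K"],-R.T@np.array(d["tvec"]),R)
E
```

```text
pics
{'t': np.float64(0.0), 'q': array([-1.268,  0.053,  1.614, -0.   ,  1.476, -0.119]), 'dq': array([ 0.001, -0.   , -0.002, -0.   , -0.   ,  0.001]), 'effort': array([ 1.0000e-03, -3.9368e+01, -3.7017e+01, -0.0000e+00,  7.0000e-03,
       -0.0000e+00]), 'tool_pos': array([ 0.256, -0.57 ,  0.241]), 'tool_rot': array([-3.07 , -0.657,  0.   ]), 'contact_force': array([-0.698,  0.322,  0.311]), 'wrist_torque': array([-0.041, -0.024, -0.04 ]), 'opening': np.float64(0.086)}
scene [[490.93467223   0.         319.83141757]
 [  0.         490.93467223 240.60276521]
 [  0.           0.           1.        ]] [0.80932422 0.60630539 0.84920844] [[-0.86559208  0.5005044  -0.01567438]
 [ 0.39231711  0.65837164 -0.64236599]
 [-0.31118744 -0.56217624 -0.76623772]]
top [[452.75270184   0.         313.14819687]
 [  0.         452.75270184 240.7484646 ]
 [  0.           0.           1.        ]] [0.33703258 0.04140075 1.17122271] [[-0.01663092 -0.99986017  0.00174755]
 [-0.98770968  0.0161571  -0.15546233]
 [ 0.15541235 -0.00431155 -0.98784028]]
```

View pics/scene0.png

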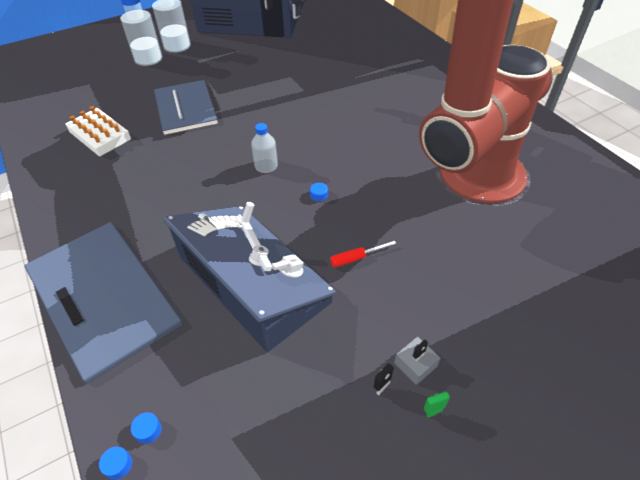

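View pics/top0.png

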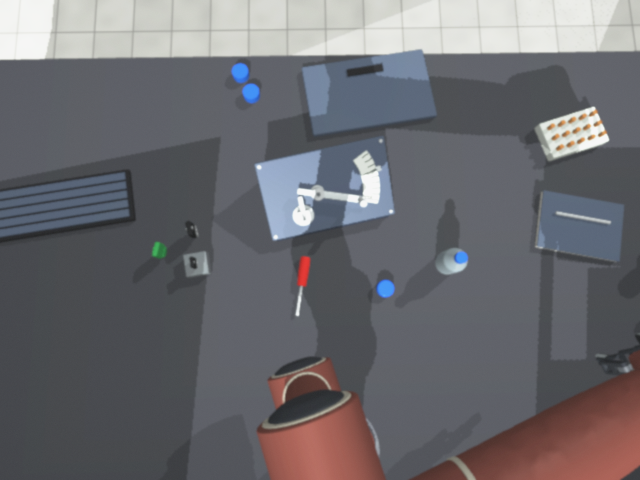

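```bash
cat > h.py <<'E'
import cv2,numpy as np
from station import ctrl
from scipy.spatial.transform import Rotation as Ro
def im(n):
    d=ctrl.get_image(n); R=cv2.Rodrigues(np.array(d["rvec"]))[0]; t=np.array(d["tvec"]).ravel()
    return d["img"][...,::-1].copy(),np.array(d["K"]),R,t
def ray(c,uv):
    _,K,R,t=c; v=R.T@np.linalg.inv(K)@np.array([uv[0],uv[1],1.]); return -R.T@t,v/np.linalg.norm(v)
def onz(c,uv,z):
    o,v=ray(c,uv); return o+v*(z-o[2])/v[2]
def proj(c,P):
    _,K,R,t=c; p=K@(R@np.asarray(P,float)+t); return p[:2]/p[2]
def tri(c1,u1,c2,u2):
    o,v=ray(c1,u1);p,w=ray(c2,u2)
    a=np.linalg.lstsq(np.c_[v,-w],p-o,rcond=None)[0]
    A=o+v*a[0];B=p+w*a[1];return (A+B)/2,np.linalg.norm(A-B)
def crop(c,name,x0,x1,y0,y1,s):
    cv2.imwrite(name,cv2.resize(c[0][y0:y1,x0:x1],None,fx=s,fy=s,interpolation=cv2.INTER_CUBIC))
E
python3 - <<'E'
from h import *
s=im("scene");t=im("top")
a=cv2.resize(s[0][325:425,360:460],(400,400),interpolation=3);b=cv2.resize(t[0][215:285,145:215],(400,400),interpolation=3)
cv2.imwrite("pics/keys.png",np.hstack([a,b]))
crop(s,"pics/us.png",150,345,195,355,4);crop(t,"pics/ut.png",245,405,130,250,5)
E
```

```text
(no output)
```

View pics/keys.png

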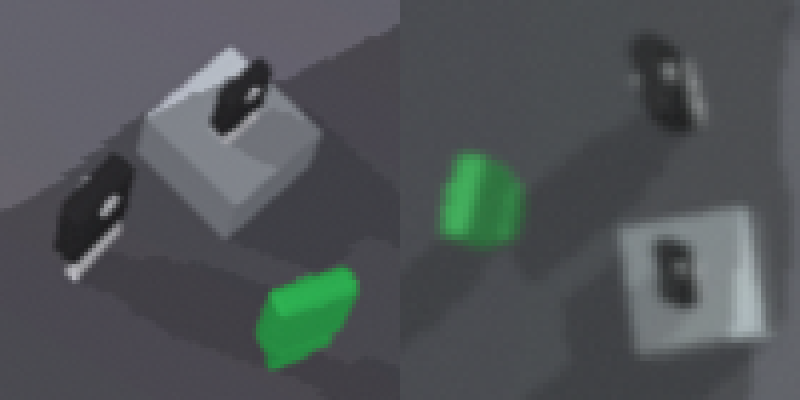

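View pics/us.png

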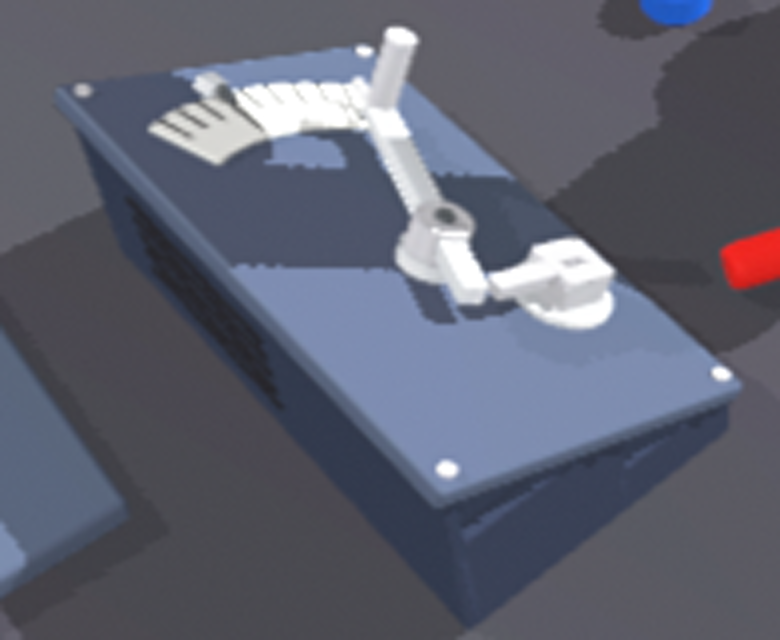

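View pics/ut.png

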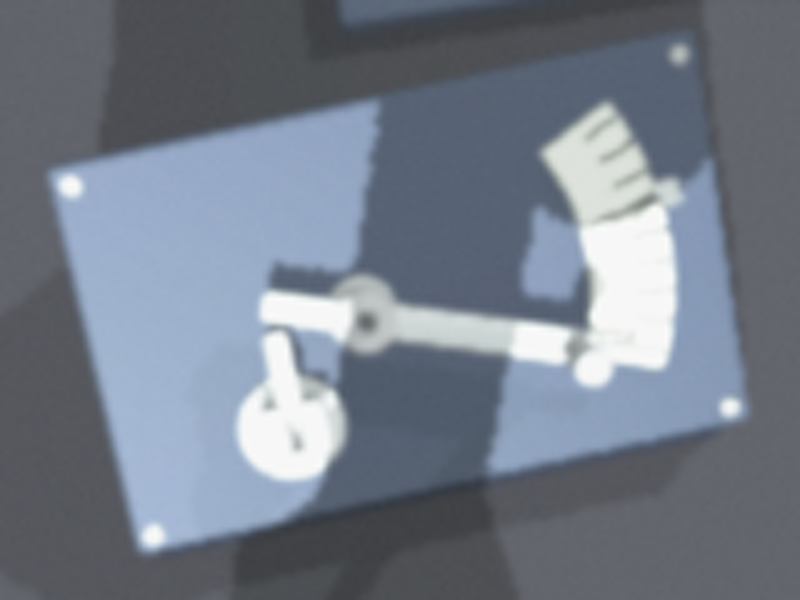

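```bash
cat > m.py <<'E'
from h import *
s=im("scene");t=im("top")
def cen(c,uv,r=5):
    g=cv2.cvtColor(c[0],cv2.COLOR_BGR2GRAY).astype(float);u,v=map(int,np.round(uv))
    w=g[v-r:v+r+1,u-r:u+r+1];w=np.clip(w-np.percentile(w,75)-8,0,None)
    ys,xs=np.mgrid[v-r:v+r+1,u-r:u+r+1];return np.array([(w*xs).sum(),(w*ys).sum()])/w.sum()
T=[(259,167.2),(380.8,140.8),(391.2,211.4),(275.4,237.2)];S=[(261.75,312.25),(170.75,217.5),(241,207.5),(330.25,288.25)]
P=[]
for a,b in zip(T,S):
    p,e=tri(t,cen(t,a,3),s,cen(s,b,3));P.append(p);print(np.round(cen(t,a,3),1),np.round(cen(s,b,3),1),np.round(p,4),round(e,4))
P=np.array(P);c=P.mean(0)
x=(P[0]+P[1]-P[2]-P[3])/2;y=(P[0]+P[3]-P[1]-P[2])/2
print("c",c,"lens",np.linalg.norm(x),np.linalg.norm(y),"tilt",np.degrees(np.arctan2(x[2],np.hypot(*x[:2]))),"yaw",np.arctan2(x[1],x[0]),np.arctan2(-y[0],y[1]))
E
python3 m.py
```

```text
[258.8 166.8] [261.4 311.7] [0.6822 0.1639 0.1287] 0.0001
[380.3 140.3] [170.2 217.1] [ 0.744  -0.1296  0.1287] 0.0002
[390.5 211. ] [240.8 207.6] [ 0.5878 -0.1618  0.0438] 0.0005
[275.1 236.6] [329.8 287.9] [0.5266 0.132  0.0447] 0.0006
c [0.63517034 0.00114155 0.08648027] lens 0.18018688655361684 0.30002323795062663 tilt 27.945903762224987 yaw 0.20294472039019396 0.20645894875004536
```

```bash
cat > g.py <<'E'
from h import *
psi=0.205;al=np.radians(28)
X=np.array([np.cos(psi)*np.cos(al),np.sin(psi)*np.cos(al),np.sin(al)]);Y=np.array([-np.sin(psi),np.cos(psi),0]);Z=np.cross(X,Y)
D=np.array([.63517,.00114,.08648])-.0015*Z
piv=D+.025*Y; slot=piv-.05*X+.045*Y+.023*Z
def arm(th,r,h):  # rest points to -Y, 0.35 downhill
    a=-np.pi/2-.35+th
    return piv+r*(np.cos(a)*X+np.sin(a)*Y)+h*Z
def ondeck(c,uv,h):
    o,v=ray(c,uv);k=((piv+h*Z-o)@Z)/(v@Z);p=o+k*v-piv;return np.array([p@X,p@Y])
E
python3 - <<'E'
from g import *
s=im("scene");t=im("top")
print("D",D,"slot",slot,"piv",piv,"post",arm(0,.105,.066))
for n,c in(("s",s),("t",t)):
    d=c[0].copy();sc=4;off=(150,195) if n=="s" else (245,130)
    w=d[off[1]:off[1]+150,off[0]:off[0]+195];w=cv2.resize(w,None,fx=sc,fy=sc,interpolation=3)
    for p,col in [(slot,(0,0,255)),(piv+.02*Z,(0,255,0)),(arm(0,.105,.066),(255,0,255)),(arm(0,.137,.0155),(0,128,255))]+[(arm(k/10,.143,.006),(0,0,200)) for k in range(9)]:
        u=(proj(c,p)-off+.5)*sc;cv2.circle(w,tuple(int(round(v)) for v in u),3,col,1)
    cv2.imwrite(f"pics/chk_{n}.png",w)
# key
for n,c,(x0,x1,y0,y1) in(("s",s,(408,432,333,362)),("t",t,(182,210,250,280))):
    g=c[0][y0:y1,x0:x1].max(2);m=(g<55).astype(np.uint8)
    cn=max(cv2.findContours(m,0,2)[0],key=cv2.contourArea);r=cv2.minAreaRect(cn);print(n,"key",np.array(r[0])+(x0,y0),r[1:],cv2.contourArea(cn))
# stand top contour in top view
hsv=c[0][240:285,175:220];m=(hsv.min(2)>100).astype(np.uint8);cn=max(cv2.findContours(m,0,2)[0],key=cv2.contourArea);r=cv2.minAreaRect(cn)
print("stand",np.array(r[0])+(175,240),r[1:]);B=cv2.boxPoints(r)+(175,240)
print(np.round([onz(t,b,.035) for b in B],4))
E
```

```text
D [0.63585946 0.00128335 0.08515558] slot [0.56781503 0.05863258 0.0819898 ] piv [0.63077028 0.02575988 0.08515558] post [ 0.58938839 -0.08358788  0.12652714]
s key [420.1705904  348.78235435] ((8.351822853088379, 18.981414794921875), 49.398704528808594) 89.5
t key [193.5 265.5] ((3.0, 3.0), 90.0) 7.0
stand [196.33783722 264.02702713] ((23.837852478027344, 24.00225257873535), 80.53767395019531)
[[0.4867 0.3671 0.035 ]
 [0.4958 0.3075 0.035 ]
 [0.436  0.2964 0.035 ]
 [0.4271 0.3556 0.035 ]]
```

View pics/chk_s.png

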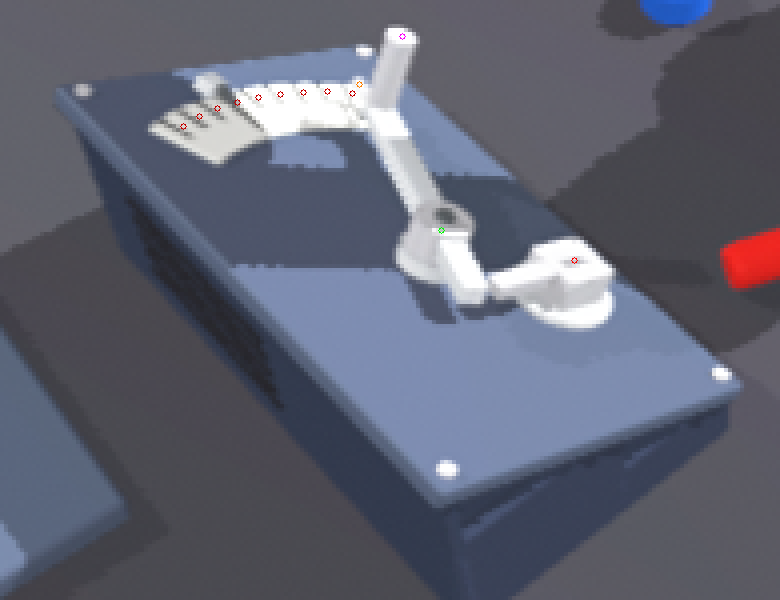

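View pics/chk_t.png

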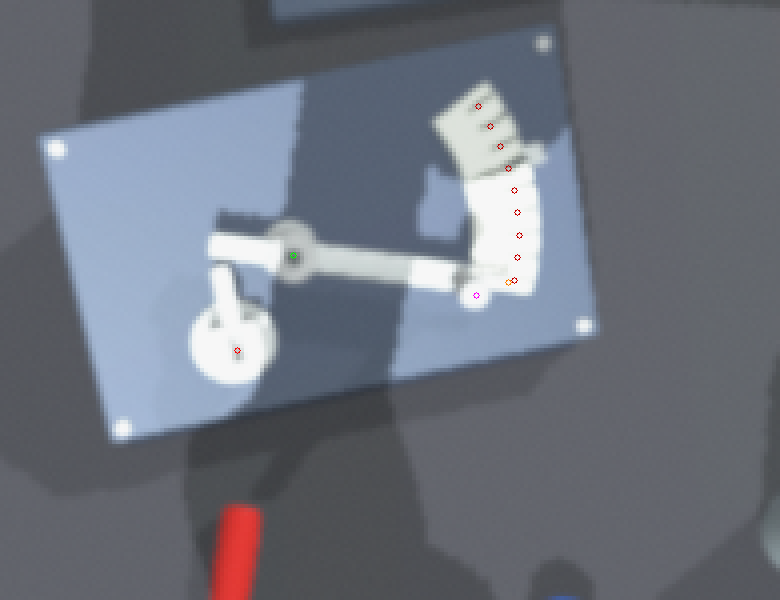

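Run:
```python
from g import *
s=im("scene");t=im("top")
for n,c,(x0,x1,y0,y1) in(("s",s,(408,432,333,362)),("t",t,(186,203,256,275))):
  for th in(55,65,75,85):
    g=c[0][y0:y1,x0:x1].max(2);m=(g<th).astype(np.uint8);m=cv2.morphologyEx(m,3,np.ones((3,3)))
    k,l,st,ce=cv2.connectedComponentsWithStats(m)
    i=1+st[1:,4].argmax();u=ce[i]+(x0,y0);print(n,th,u,st[i,4],onz(c,u,.060))
# overlay predicted key box
kc=np.array([.459,.333]) 
def box(k,ya,z0,z1,lx,ly):
    c_,s_=np.cos(ya),np.sin(ya)
    return [np.array([k[0]+c_*a-s_*b,k[1]+s_*a+c_*b,z]) for z in(z0,z1) for a,b in((-lx,-ly),(lx,-ly),(lx,ly),(-lx,ly))]
import sys
u=onz(s,(420.17,348.78),.060);k=u[:2]
for n,c,(x0,y0) in(("s",s,(395,325)),("t",t,(170,240))):
    sc=8;w=cv2.resize(c[0][y0:y0+55,x0:x0+50],None,fx=sc,fy=sc,interpolation=3)
    for ps,col in((box(k,.165,.043,.077,.014,.005),(0,0,255)),(box(k,.165,0,.035,.028,.028),(0,255,0))):
        q=[tuple(int(v) for v in (proj(c,p)-(x0,y0)+.5)*sc) for p in ps]
        for i in range(4):
            cv2.line(w,q[i],q[(i+1)%4],col,1);cv2.line(w,q[i+4],q[4+(i+1)%4],col,1)
    cv2.imwrite(f"pics/k{n}.png",w)
a,b=cv2.imread("pics/ks.png"),cv2.imread("pics/kt.png");cv2.imwrite("pics/kk.png",np.hstack([a,b]));
# flag zoom w/ candidate
x0,y0=345,140;sc=12;w=cv2.resize(t[0][y0:y0+45,x0:x0+50],None,fx=sc,fy=sc,interpolation=3)
x1,y1=190,205;w2=cv2.resize(s[0][y1:y1+25,x1:x1+50],None,fx=sc,fy=sc,interpolation=3)
cv2.imwrite("pics/flag_t.png",w);cv2.imwrite("pics/flag_s.png",w2)
```

```text
s 55 [419.93846154 348.77692308] 130 [0.46171047 0.33336685 0.06      ]
s 65 [419.97857143 348.85714286] 140 [0.46174527 0.33352729 0.06      ]
s 75 [419.90410959 348.82876712] 146 [0.46182429 0.33341674 0.06      ]
s 85 [420.38650307 348.53374233] 163 [0.46074146 0.333389   0.06      ]
t 55 [193.53846154 265.38461538] 13 [0.45527246 0.33205347 0.06      ]
t 65 [192.55263158 262.71052632] 38 [0.46193102 0.33464321 0.06      ]
t 75 [192.52 262.18] 50 [0.46324689 0.33475612 0.06      ]
t 85 [192.61764706 262.23529412] 68 [0.46310591 0.33451217 0.06      ]
```

View pics/kk.png

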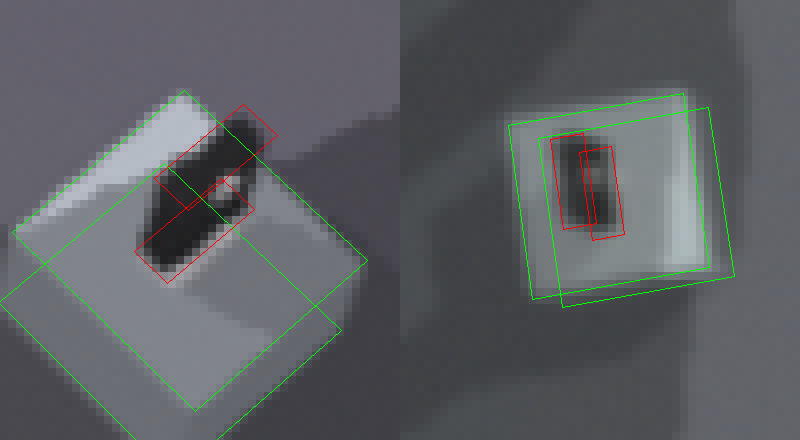

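View pics/flag_t.png

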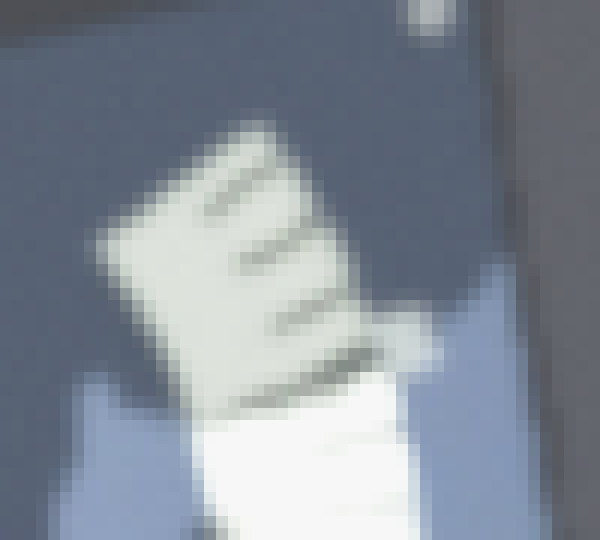

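View pics/flag_s.png

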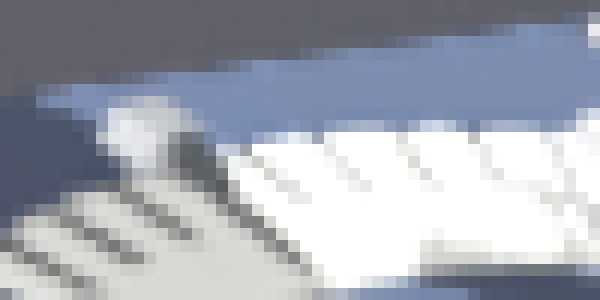

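Run:
```python
from g import *
s=im("scene");t=im("top")
def ang(p): return np.arctan2(p[1],p[0])+np.pi/2+.35, np.hypot(*p)
for nm,c,uv in(("t rider",t,(405/12+344.5,342/12+139.5)),("t nose",t,(352/12+344.5,362/12+139.5)),("t noseout",t,(372/12+344.5,353/12+139.5)),("s rider",s,(150/12+189.5,132/12+204.5)),("s nose",s,(190/12+189.5,150/12+204.5)),("s nosein",s,(215/12+189.5,180/12+204.5))):
    for h in(.006,.010,.0155):
        print(nm,h,np.round(ang(ondeck(c,uv,h)),4))
for c in(s,t):
    for a in(.4,.45,.5): print(proj(c,arm(a,.137,.0155)))
# rest pointer
```

```text
t rider 0.006 [0.5132 0.1612]
t rider 0.01 [0.5194 0.1605]
t rider 0.0155 [0.5279 0.1595]
t nose 0.006 [0.5143 0.1497]
t nose 0.01 [0.5209 0.149 ]
t nose 0.0155 [0.5301 0.1481]
t noseout 0.006 [0.5157 0.1541]
t noseout 0.01 [0.5221 0.1534]
t noseout 0.0155 [0.5311 0.1525]
s rider 0.006 [0.5118 0.1616]
s rider 0.01 [0.5451 0.1572]
s rider 0.0155 [0.5939 0.1516]
s nose 0.006 [0.4937 0.1544]
s nose 0.01 [0.5282 0.15  ]
s nose 0.0155 [0.579  0.1443]
s nosein 0.006 [0.5098 0.1453]
s nosein 0.01 [0.5469 0.1411]
s nosein 0.0155 [0.6015 0.1356]
[216.73151067 216.46554237]
[214.16955404 216.99557967]
[211.68725507 217.61873442]
[371.50648442 178.29182717]
[370.88018253 175.62175065]
[370.11750737 172.98393418]
```

```bash
cat > d.py <<'E'
# usage: d.py  x y z yaw_of_tool_y  -> shift in tool axes (units of 0.06) and roll (units .12)
from g import *
def delta(target,yaw=None,pr=True):
    o=ctrl.get_obs();R=Ro.from_rotvec(o["tool_rot"]).as_matrix();p=np.array(o["tool_pos"])
    dv=R.T@(np.asarray(target)-p)/.06
    s="pos %s  q %s F %s open %.4f t %.2f\n"%(np.round(p,4),np.round(o["q"],2),np.round(o["contact_force"],1),o["opening"],o["t"])
    h=np.arctan2(R[1,1],R[0,1]);s+=" heading y %.3f"%h
    if yaw is not None:
        e=-(yaw-h);e=(e+np.pi/2)%np.pi-np.pi/2;s+=" roll total rad %.3f units %.2f (or %.2f)"%(e,e/.12,(e-np.sign(e)*np.pi)/.12)
    print(s,"\n total xyz units",np.round(dv,2),"(before roll) tilt",np.round(R[:,2],3))
    if yaw is not None:
        R2=R@Ro.from_rotvec([0,0,e]).as_matrix();print(" total xyz after roll",np.round(R2.T@(np.asarray(target)-p)/.06,2))
E
python3 -c "
from d import *
delta([.4616,.3335,.20],np.pi/2+.165)"
```

```text
pos [ 0.2559 -0.5702  0.2423]  q [-1.27  0.05  1.61 -0.    1.48 -0.12] F [ 0.4 -0.1  0.8] open 0.0856 t 0.60
 heading y -1.149 roll total rad 0.257 units 2.14 (or -24.04) 
 total xyz units [  9.29 -12.34   0.71] (before roll) tilt [-0.  0. -1.]
 total xyz after roll [  5.86 -14.29   0.71]
```

```bash
python3 -m crank '[{"x":0.58,"y":-0.77,"z":0},{"x":0.58,"y":-0.77,"z":0},{"x":0.58,"y":-0.77,"z":0},{"x":0.58,"y":-0.77,"z":0},{"x":0.58,"y":-0.77,"z":0},{"x":0.58,"y":-0.77,"z":0},{"x":0.58,"y":-0.77,"z":0},{"x":0.58,"y":-0.77,"z":0}]' 0 40
python3 -m crank '[{"x":0.58,"y":-0.77,"z":0},{"x":0.58,"y":-0.77,"z":0},{"x":0.58,"y":-0.77,"z":0},{"x":0.58,"y":-0.77,"z":0},{"x":0.58,"y":-0.77,"z":0},{"x":0.58,"y":-0.77,"z":0},{"x":0.58,"y":-0.77,"z":0},{"x":0.58,"y":-0.77,"z":0}]'
python3 -m crank '[{"roll":-1},{"roll":-1},{"roll":-1},{"roll":-1},{"roll":-1},{"roll":-1},{"roll":-1},{"roll":-1},{"roll":-1},{"roll":-1}]'
python3 -m crank '[{"roll":-1},{"roll":-1},{"roll":-1},{"roll":-1},{"roll":-1},{"roll":-1},{"roll":-1},{"roll":-1},{"roll":-1},{"roll":-1}]'
python3 -m crank '[{"roll":-1},{"roll":-1},{"roll":-1},{"roll":-1}]'
python3 -c "
from d import *
delta([.4616,.3335,.14],np.pi/2+.165)"
```

```text
pos [ 0.2559 -0.5702  0.2423]  q [-1.27  0.05  1.61 -0.    1.48 -0.12] F [ 0.4 -0.1  0.8] open 0.0856 t 0.60
 heading y -1.149 roll total rad 0.257 units 2.14 (or -24.04) 
 total xyz units [  9.29 -12.34   1.71] (before roll) tilt [-0.  0. -1.]
 total xyz after roll [  5.86 -14.29   1.71]validation failed for argument at $[0]...
validation failed for argument at $[0]...
validation failed for argument at $[0]...
validation failed for argument at $[0]...
validation failed for argument at $[0]...
```

```bash
python3 -m crank '[{"x":0.58,"y":-0.77,"z":0,"roll":0},{"x":0.58,"y":-0.77,"z":0,"roll":0},{"x":0.58,"y":-0.77,"z":0,"roll":0},{"x":0.58,"y":-0.77,"z":0,"roll":0}]' 0 40
python3 -c "
from d import *
delta([.4616,.3335,.24],np.pi/2+.165)"
```

```text
t: 1.1
tool_pos: [0.3074, -0.3429, 0.2424]
tool_rot: [3.072, 0.657, 0.001]
contact_force: [0.7, 0.2, 0.2]
opening: 0.0853
pos [ 0.3074 -0.3429  0.2424]  q [-1.   -0.36  1.98  0.    1.52  0.15] F [0.7 0.2 0.2] open 0.0853 t 1.10
 heading y -1.150 roll total rad 0.256 units 2.14 (or -24.04) 
 total xyz units [ 6.96 -9.24  0.04] (before roll) tilt [ 0.001 -0.    -1.   ]
 total xyz after roll [  4.39 -10.7    0.04]
```

```bash
python3 -m crank '[{"x":0.58,"y":-0.77,"z":0,"roll":0},{"x":0.58,"y":-0.77,"z":0,"roll":0},{"x":0.58,"y":-0.77,"z":0,"roll":0},{"x":0.58,"y":-0.77,"z":0,"roll":0},{"x":0.58,"y":-0.77,"z":0,"roll":0},{"x":0.58,"y":-0.77,"z":0,"roll":0}]'
python3 -m crank '[{"x":0.58,"y":-0.77,"z":0,"roll":0},{"x":0.58,"y":-0.77,"z":0,"roll":0},{"x":0.58,"y":-0.77,"z":0,"roll":0},{"x":0.58,"y":-0.77,"z":0,"roll":0},{"x":0.58,"y":-0.77,"z":0,"roll":0},{"x":0.58,"y":-0.77,"z":0,"roll":0}]'
python3 -m crank '[{"x":0,"y":0,"z":0,"roll":-1},{"x":0,"y":0,"z":0,"roll":-1},{"x":0,"y":0,"z":0,"roll":-1},{"x":0,"y":0,"z":0,"roll":-1},{"x":0,"y":0,"z":0,"roll":-1},{"x":0,"y":0,"z":0,"roll":-1},{"x":0,"y":0,"z":0,"roll":-1},{"x":0,"y":0,"z":0,"roll":-1},{"x":0,"y":0,"z":0,"roll":-1},{"x":0,"y":0,"z":0,"roll":-1}]' 0.35
python3 -m crank '[{"x":0,"y":0,"z":0,"roll":-1},{"x":0,"y":0,"z":0,"roll":-1},{"x":0,"y":0,"z":0,"roll":-1},{"x":0,"y":0,"z":0,"roll":-1},{"x":0,"y":0,"z":0,"roll":-1},{"x":0,"y":0,"z":0,"roll":-1},{"x":0,"y":0,"z":0,"roll":-1},{"x":0,"y":0,"z":0,"roll":-1},{"x":0,"y":0,"z":0,"roll":-1},{"x":0,"y":0,"z":0,"roll":-1}]'
python3 -m crank '[{"x":0,"y":0,"z":0,"roll":-1},{"x":0,"y":0,"z":0,"roll":-1},{"x":0,"y":0,"z":0,"roll":-1},{"x":0,"y":0,"z":0,"roll":-1}]'
python3 -c "
from d import *
delta([.4616,.3335,.12],np.pi/2+.165)"
```

```text
t: 1.85
tool_pos: [0.3844, -0.0044, 0.2428]
tool_rot: [3.071, 0.657, 0.003]
contact_force: [1.0, -0.3, -0.1]
opening: 0.0852
t: 2.6
tool_pos: [0.4615, 0.3343, 0.2426]
tool_rot: [3.072, 0.658, 0.001]
contact_force: [0.5, -0.1, 0.2]
opening: 0.0856
t: 3.85
tool_pos: [0.4613, 0.3322, 0.2424]
tool_rot: [2.16, 2.282, 0.0]
contact_force: [0.1, -0.9, 0.0]
opening: 0.0556
t: 5.1
tool_pos: [0.4613, 0.3322, 0.2424]
tool_rot: [0.494, 3.102, 0.0]
contact_force: [-0.4, 0.1, 0.1]
opening: 0.0552
t: 5.6
tool_pos: [0.4613, 0.3321, 0.2424]
tool_rot: [-0.257, 3.131, 0.0]
contact_force: [0.1, -0.4, 0.3]
opening: 0.0555
pos [0.4613 0.3321 0.2424]  q [ 0.49 -0.08  1.75 -0.    1.48 -1.24] F [ 0.1 -0.4  0.3] open 0.0555 t 5.60
 heading y 1.735 roll total rad -0.001 units -0.01 (or 26.17) 
 total xyz units [-0.01  0.02  2.04] (before roll) tilt [ 0.  0. -1.]
 total xyz after roll [-0.01  0.02  2.04]
```

```bash
python3 -m crank '[{"x":0,"y":0.02,"z":0.75,"roll":0},{"x":0,"y":0,"z":0.75,"roll":0},{"x":0,"y":0,"z":0.5,"roll":0},{"x":0,"y":0,"z":0,"roll":0}]'
python3 -c "
from d import *
delta([.4616,.3335,.056],np.pi/2+.165)
s=im('scene');crop(s,'pics/a1.png',340,500,260,420,4)"
```

```text
t: 6.1
tool_pos: [0.4591, 0.3323, 0.1192]
tool_rot: [0.251, -3.126, 0.004]
contact_force: [0.6, 0.2, 0.1]
opening: 0.0558
pos [0.4591 0.3323 0.1192]  q [ 0.5   0.03  1.85  0.    1.27 -1.24] F [0.6 0.2 0.1] open 0.0558 t 6.10
 heading y 1.731 roll total rad -0.005 units -0.04 (or 26.14) 
 total xyz units [-0.05  0.02  1.05] (before roll) tilt [-0.006 -0.003 -1.   ]
 total xyz after roll [-0.05  0.02  1.05]
```

View pics/a1.png

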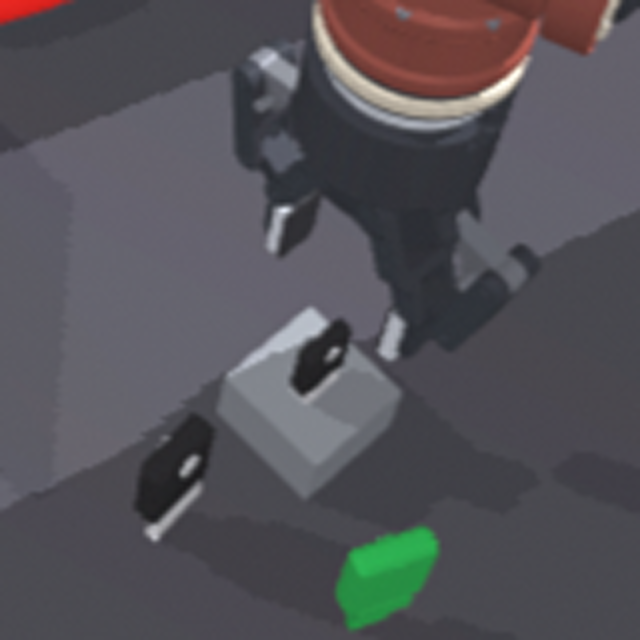

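```bash
python3 -m crank '[{"x":0,"y":0.0,"z":0.5,"roll":0},{"x":0,"y":0,"z":0.3,"roll":0},{"x":0,"y":0.0,"z":0.25,"roll":0},{"x":0,"y":0,"z":0,"roll":0},{"x":0,"y":0,"z":0,"roll":0}]'
python3 -m crank '[{"x":0,"y":0,"z":0,"roll":0},{"x":0,"y":0,"z":0,"roll":0},{"x":0,"y":0,"z":0,"roll":0},{"x":0,"y":0,"z":0,"roll":0},{"x":0,"y":0,"z":0,"roll":0},{"x":0,"y":0,"z":0,"roll":0}]' 1 30
python3 -c "
from d import *
delta([.4616,.3335,.056],np.pi/2+.165)
s=im('scene');crop(s,'pics/a2.png',360,480,290,410,5)"
```

```text
t: 6.78
tool_pos: [0.4616, 0.3337, 0.0602]
tool_rot: [-0.251, 3.13, 0.001]
contact_force: [0.0, -1.3, 0.1]
opening: 0.0552
t: 7.52
tool_pos: [0.4614, 0.3335, 0.0598]
tool_rot: [-0.251, 3.131, 0.0]
contact_force: [-1.0, -0.5, 4.5]
opening: 0.0091
pos [0.4614 0.3335 0.0598]  q [ 0.5   0.11  1.88 -0.    1.15 -1.24] F [-1.  -0.5  4.5] open 0.0091 t 7.53
 heading y 1.731 roll total rad -0.005 units -0.04 (or 26.14) 
 total xyz units [-0.    0.    0.06] (before roll) tilt [ 0.001  0.    -1.   ]
 total xyz after roll [-0.    0.    0.06]
```

View pics/a2.png

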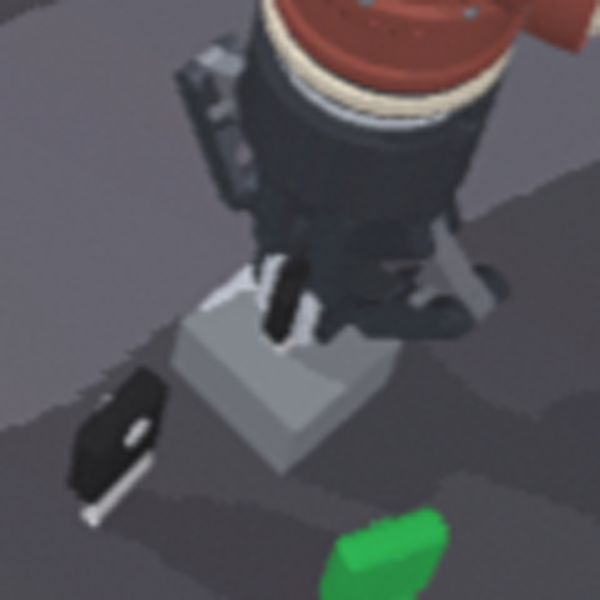

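```bash
python3 -m crank '[{"x":0,"y":0,"z":-0.1,"roll":0},{"x":0,"y":0,"z":-0.1,"roll":0},{"x":0.1,"y":0,"z":0.006,"roll":0},{"x":0.1,"y":0,"z":0.018,"roll":0},{"x":0.095,"y":0,"z":0.03,"roll":0},{"x":0.09,"y":0,"z":0.04,"roll":0},{"x":0.03,"y":0,"z":0.01,"roll":0},{"x":0,"y":0,"z":0,"roll":0}]'
python3 -c "
from d import *
delta([.4616,.3335,.056],np.pi/2+.165)
s=im('scene');crop(s,'pics/a3.png',360,480,290,410,5)"
```

```text
t: 8.57
tool_pos: [0.4403, 0.3309, 0.0684]
tool_rot: [-0.251, 3.121, 0.005]
contact_force: [6.8, 1.1, 4.4]
opening: 0.0094
pos [0.4403 0.3309 0.0684]  q [ 0.51  0.05  1.93 -0.    1.16 -1.22] F [6.8 1.1 4.4] open 0.0094 t 8.57
 heading y 1.731 roll total rad -0.005 units -0.04 (or 26.14) 
 total xyz units [-0.36 -0.01  0.21] (before roll) tilt [ 0.01   0.004 -1.   ]
 total xyz after roll [-0.36 -0.02  0.21]
```

View pics/a3.png

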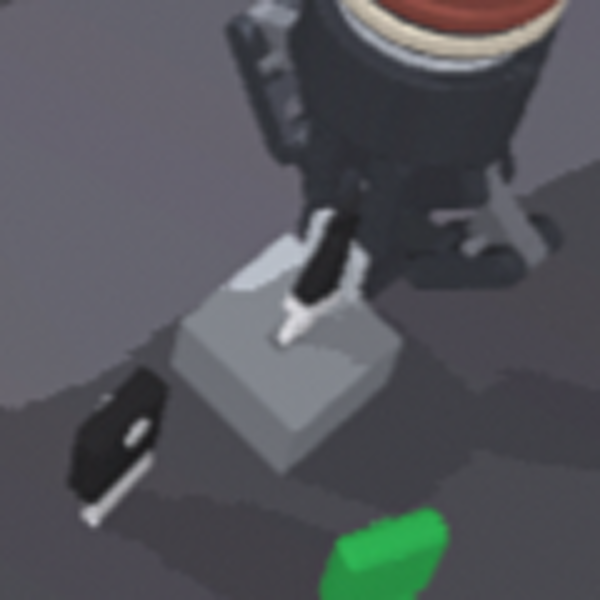

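```bash
python3 -m crank '[{"x":0.04,"y":0,"z":0,"roll":0},{"x":0,"y":0,"z":0,"roll":0},{"x":0,"y":0,"z":-0.15,"roll":0},{"x":0,"y":0,"z":-0.5,"roll":0},{"x":0,"y":0,"z":-0.5,"roll":0},{"x":0,"y":0,"z":0,"roll":0},{"x":0,"y":0,"z":0,"roll":0}]'
python3 -c "
from d import *
delta([.4616,.3335,.056],np.pi/2+.165)
s=im('scene');crop(s,'pics/a4.png',380,480,250,350,6)
t=im('top');crop(t,'pics/a5.png',150,230,220,290,7)"
```

```text
t: 9.5
tool_pos: [0.4332, 0.3286, 0.1329]
tool_rot: [0.251, -3.13, 0.001]
contact_force: [-0.3, 0.4, -1.2]
opening: 0.0097
pos [0.4332 0.3286 0.1329]  q [ 0.51 -0.05  1.9   0.    1.29 -1.22] F [-0.3  0.4 -1.2] open 0.0097 t 9.50
 heading y 1.731 roll total rad -0.005 units -0.04 (or 26.14) 
 total xyz units [-0.48  0.01  1.28] (before roll) tilt [-0.002 -0.001 -1.   ]
 total xyz after roll [-0.48  0.    1.28]
```

View pics/a4.png

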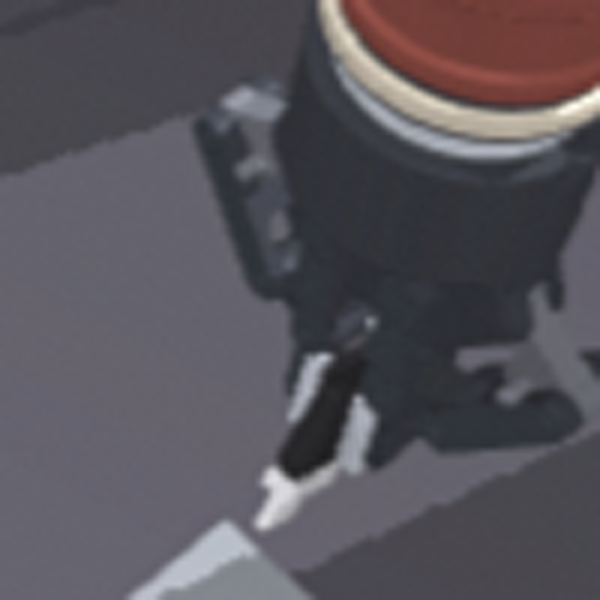

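View pics/a5.png

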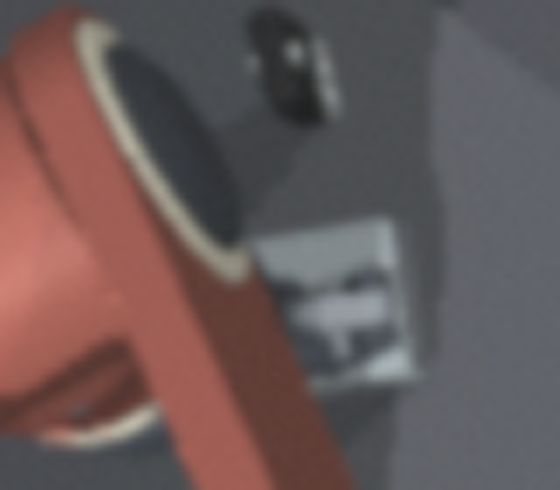

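```bash
cat > kt.py <<'E'
from g import *
import sys
def overlay(name,dz=.049):
    o=ctrl.get_obs();R=Ro.from_rotvec(o["tool_rot"]).as_matrix();p=np.array(o["tool_pos"])+np.array([0,0,.008])
    s=im("scene");ky=R[:,1]*np.sign(R[1,1]);up=np.array([0,0,1.]);kx=np.cross(ky,up)  # kx ~ +world x
    x0,y0=[int(v)-22 for v in proj(s,p-np.array([0,0,.02]))];sc=13
    base=cv2.resize(s[0][y0:y0+45,x0:x0+45],None,fx=sc,fy=sc,interpolation=3);outs=[base.copy()]
    for th in (20,28):
        w=base.copy();a=np.radians(th);az=np.cos(a)*up-np.sin(a)*kx;ax=np.cos(a)*kx+np.sin(a)*up
        org=p-dz*az
        for (hx,hy,z0,z1) in((.007,.002,0,.016),(.010,.005,.016,.024),(.014,.005,.024,.058)):
            q=[proj(s,org+sx*hx*ax+hy*ky+z*az) for z,sx in((z0,-1),(z0,1),(z1,1),(z1,-1))]
            cv2.polylines(w,[np.int32([(v-(x0,y0)+.5)*sc for v in q])],True,(0,0,255),1)
        outs.append(w)
    cv2.imwrite(name,cv2.resize(np.hstack(outs[1:]),(800,400),interpolation=cv2.INTER_AREA))
if __name__=="__main__": overlay(sys.argv[1])
E
python3 kt.py pics/kt1.png
```

```text
(no output)
```

View pics/kt1.png

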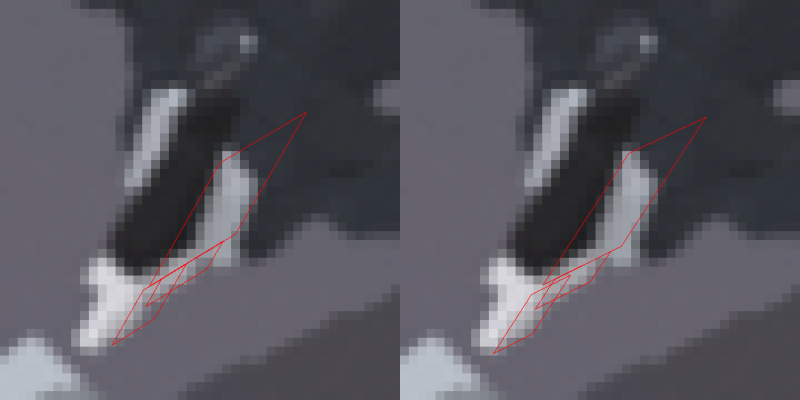

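```bash
sed -i 's/q=\[proj.*$/q=[proj(s,org+hx*ax+sy*hy*ky+z*az) for z,sy in((z0,-1),(z0,1),(z1,1),(z1,-1))]/; s/(20,28)/TH/; s/^import sys/import sys\nTH=(20,30)/' kt.py; python3 kt.py pics/kt2.png
```

```text
(no output)
```

View pics/kt2.png

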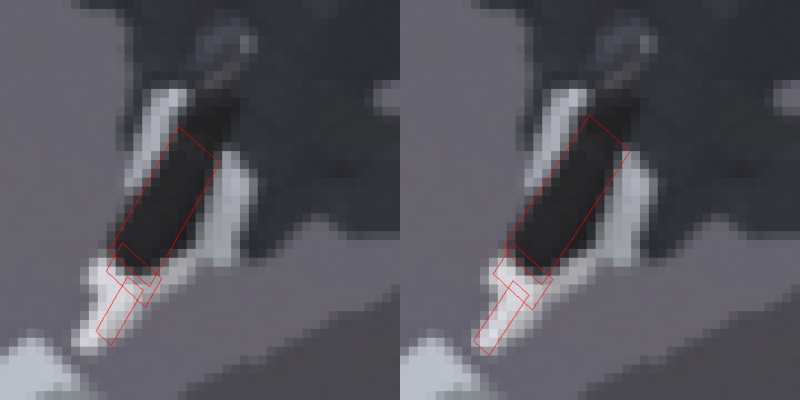

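```bash
cat > ins.py <<'E'
from d import *
import sys
up=float(sys.argv[1]); delta(slot+(.033+up)*Z-np.array([0,0,.008]),np.pi/2+psi)
R=Ro.from_rotvec(ctrl.get_obs()["tool_rot"]).as_matrix();print("1cm along -Z in tool units",np.round(R.T@(-Z*.01)/.06,3))
E
python3 ins.py .05
```

```text
pos [0.4332 0.3285 0.1324]  q [ 0.51 -0.04  1.9   0.    1.29 -1.22] F [-0.6  0.3 -0.8] open 0.0095 t 9.70
 heading y 1.731 roll total rad -0.045 units -0.37 (or 25.81) 
 total xyz units [-0.85 -4.83 -0.25] (before roll) tilt [-0.003 -0.001 -1.   ]
 total xyz after roll [-0.63 -4.86 -0.25]
1cm along -Z in tool units [-0.079  0.004  0.147]
```

```bash
python3 -m crank '[{"x":0,"y":0,"z":-0.25,"roll":-0.37},{"x":-0.06,"y":-0.45,"z":0,"roll":0},{"x":-0.06,"y":-0.55,"z":0,"roll":0},{"x":-0.06,"y":-0.55,"z":0,"roll":0},{"x":-0.06,"y":-0.55,"z":0,"roll":0},{"x":-0.06,"y":-0.55,"z":0,"roll":0},{"x":-0.06,"y":-0.55,"z":0,"roll":0},{"x":-0.06,"y":-0.55,"z":0,"roll":0},{"x":-0.06,"y":-0.55,"z":0,"roll":0},{"x":-0.15,"y":-0.56,"z":0,"roll":0}]'
python3 -m crank '[{"x":0,"y":0,"z":0,"roll":0},{"x":0,"y":0,"z":0,"roll":0},{"x":0,"y":0,"z":0,"roll":0}]'
python3 ins.py .03;python3 kt.py pics/kt3.png
```

```text
t: 10.95
tool_pos: [0.53, 0.0501, 0.1481]
tool_rot: [0.321, -3.124, -0.001]
contact_force: [0.9, 0.4, 0.6]
opening: 0.0095
t: 11.32
tool_pos: [0.5298, 0.052, 0.1486]
tool_rot: [0.322, -3.124, -0.0]
contact_force: [-0.6, -0.4, 0.1]
opening: 0.0091
pos [0.5298 0.052  0.1486]  q [-0.04 -0.09  1.92  0.    1.32 -1.82] F [-0.6 -0.4  0.1] open 0.0091 t 11.32
 heading y 1.777 roll total rad 0.001 units 0.01 (or -26.17) 
 total xyz units [-0.15 -0.02  0.32] (before roll) tilt [-0.001  0.    -1.   ]
 total xyz after roll [-0.15 -0.02  0.32]
1cm along -Z in tool units [-0.078 -0.     0.147]
```

View pics/kt3.png

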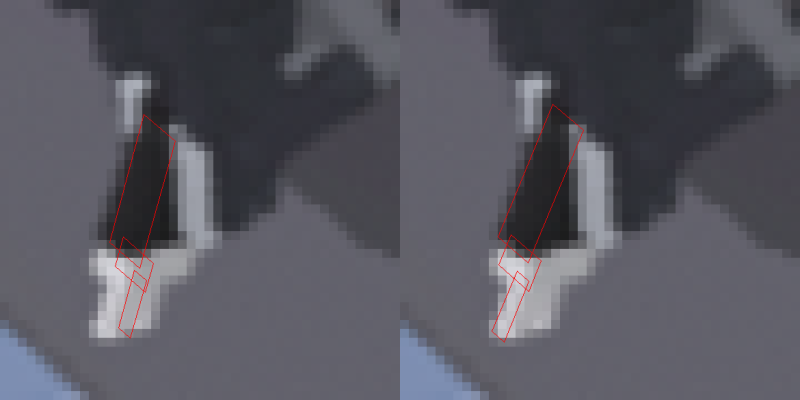

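```bash
python3 -m crank '[{"x":-0.08,"y":-0.02,"z":0.16,"roll":0},{"x":-0.08,"y":0,"z":0.16,"roll":0},{"x":-0.07,"y":0,"z":0.147,"roll":0},{"x":0,"y":0,"z":0,"roll":0},{"x":0,"y":0,"z":0,"roll":0}]'
python3 ins.py .02;python3 -c "
from h import *
s=im('scene');crop(s,'pics/b1.png',250,330,220,290,9)
t=im('top');crop(t,'pics/b2.png',265,345,170,240,9)"
```

```text
t: 12.0
tool_pos: [0.5442, 0.0528, 0.121]
tool_rot: [0.321, -3.125, -0.0]
contact_force: [0.2, 0.4, -0.0]
opening: 0.0096
pos [0.5442 0.0528 0.121 ]  q [-0.04 -0.03  1.9  -0.    1.27 -1.81] F [ 0.2  0.4 -0. ] open 0.0096 t 12.00
 heading y 1.775 roll total rad -0.000 units -0.00 (or 26.18) 
 total xyz units [0.01 0.02 0.  ] (before roll) tilt [-0.  0. -1.]
 total xyz after roll [0.01 0.02 0.  ]
1cm along -Z in tool units [-0.078  0.     0.147]
```

View pics/b1.png

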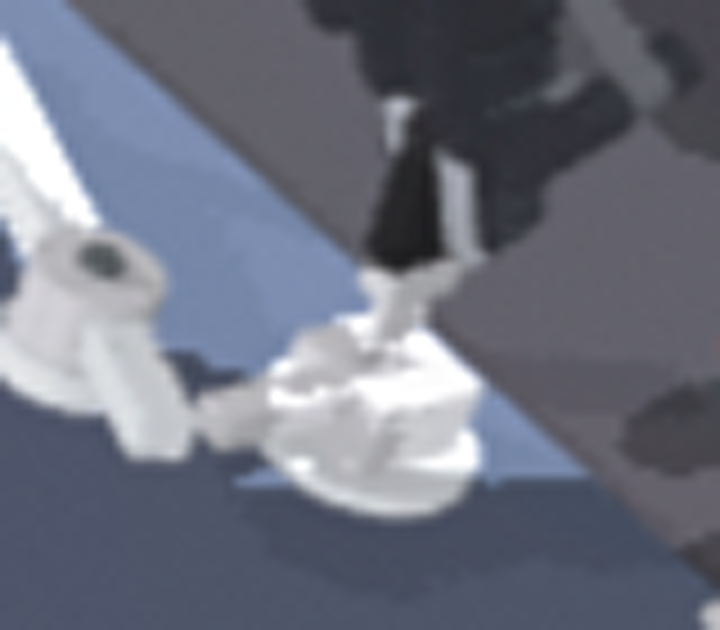

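```bash
python3 -c "
from g import *
s=im('scene')
f=lambda p:np.round((proj(s,p)-(250,220)+.5)*9)
for k in range(0,60,10): print(k,f(slot+k/1000*Z))
for a in(-.0085,.0085):
  for b in (-.0035,.0035): print(a,b,f(slot+a*X+b*Y))
print('tip corners',[f(slot+.004*Z+a*X+b*Y) for a in(-.007,.007) for b in(-.002,.002)])
"
```

```text
0 [392. 361.]
10 [406. 324.]
20 [420. 288.]
30 [435. 251.]
40 [449. 214.]
50 [464. 176.]
-0.0085 -0.0035 [409. 344.]
-0.0085 0.0035 [429. 363.]
0.0085 -0.0035 [354. 358.]
0.0085 0.0035 [374. 377.]
tip corners [array([414., 335.]), array([425., 346.]), array([369., 347.]), array([381., 357.])]
```

View pics/b2.png

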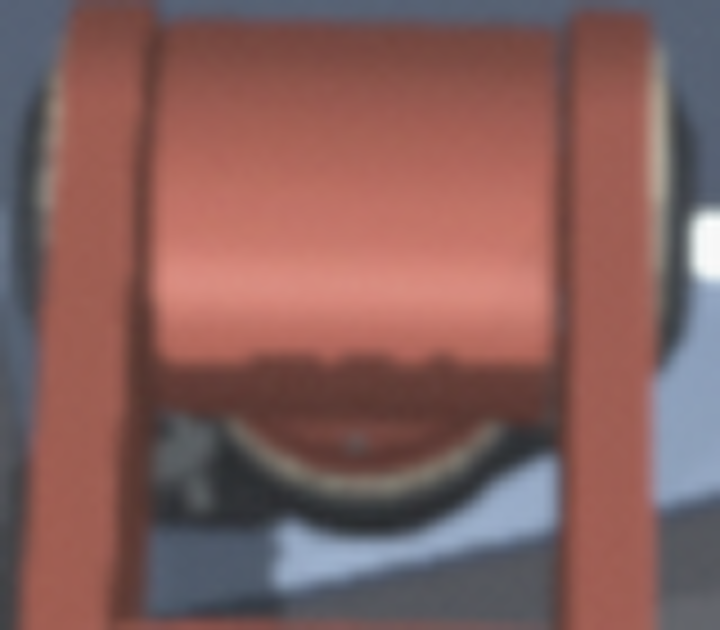

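```bash
python3 -m crank '[{"x":-0.04,"y":0.01,"z":0.0735,"roll":0},{"x":-0.04,"y":0,"z":0.0735,"roll":0},{"x":0,"y":0,"z":0,"roll":0}]'
python3 ins.py .01; python3 -m crank '[{"x":-0.04,"y":0,"z":0.0735,"roll":0},{"x":0,"y":0,"z":0,"roll":0}]'
python3 ins.py .005;python3 -c "
from h import *
s=im('scene');crop(s,'pics/b3.png',250,330,220,290,9)"
```

```text
t: 12.52
tool_pos: [0.5485, 0.0545, 0.1114]
tool_rot: [0.321, -3.124, -0.001]
contact_force: [-0.5, -0.6, -1.9]
opening: 0.0093
pos [0.5485 0.0545 0.1114]  q [-0.04 -0.    1.9   0.    1.25 -1.81] F [-0.5 -0.6 -1.9] open 0.0093 t 12.53
 heading y 1.775 roll total rad -0.000 units -0.00 (or 26.18) 
 total xyz units [ 0.01  0.   -0.01] (before roll) tilt [-0.001  0.    -1.   ]
 total xyz after roll [ 0.01  0.   -0.01]
1cm along -Z in tool units [-0.078 -0.     0.147]
t: 12.78
tool_pos: [0.5506, 0.0549, 0.1069]
tool_rot: [0.321, -3.124, -0.0]
contact_force: [-0.2, -0.0, -1.4]
opening: 0.01
pos [0.5506 0.0549 0.1069]  q [-0.04  0.01  1.89  0.    1.24 -1.81] F [-0.2 -0.  -1.4] open 0.0100 t 12.78
 heading y 1.775 roll total rad -0.000 units -0.00 (or 26.18) 
 total xyz units [ 0.    0.   -0.01] (before roll) tilt [-0.001  0.    -1.   ]
 total xyz after roll [ 0.    0.   -0.01]
1cm along -Z in tool units [-0.078 -0.     0.147]
```

View pics/b3.png

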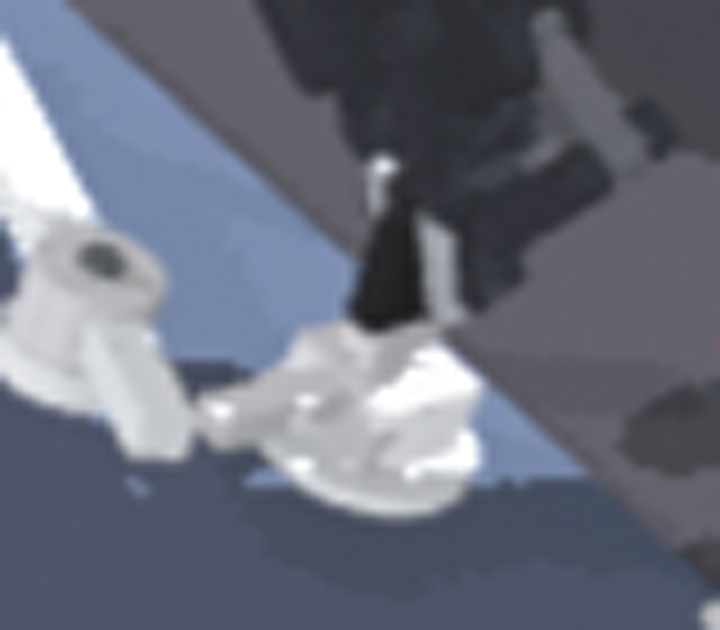

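It is entering without force. Pushing the last few millimetres.

```bash
python3 -m crank '[{"x":-0.04,"y":0,"z":0.0735,"roll":0},{"x":0,"y":0,"z":0,"roll":0},{"x":-0.016,"y":0,"z":0.03,"roll":0},{"x":-0.016,"y":0,"z":0.03,"roll":0},{"x":0,"y":0,"z":0,"roll":0}]'
python3 ins.py 0;python3 -c "
from h import *
s=im('scene');crop(s,'pics/b4.png',250,330,220,290,9)"
```

```text
t: 13.45
tool_pos: [0.553, 0.0552, 0.1031]
tool_rot: [0.321, -3.116, 0.001]
contact_force: [-23.5, -2.8, 25.4]
opening: 0.0091
pos [0.553  0.0552 0.1031]  q [-0.03  0.02  1.89 -0.    1.24 -1.81] F [-23.5  -2.8  25.4] open 0.0091 t 13.45
 heading y 1.776 roll total rad 0.000 units 0.00 (or -26.18) 
 total xyz units [0.   0.01 0.  ] (before roll) tilt [-0.009 -0.002 -1.   ]
 total xyz after roll [0.   0.01 0.  ]
1cm along -Z in tool units [-0.08  -0.     0.146]
```

View pics/b4.png

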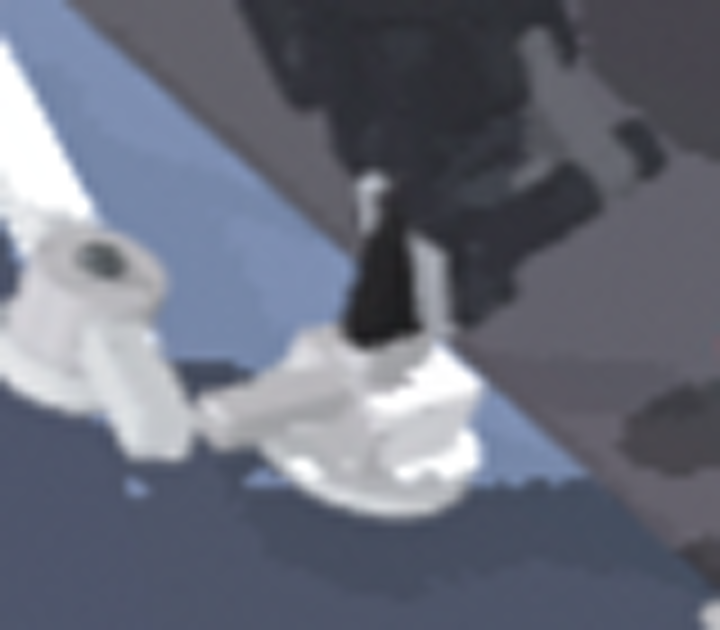

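```bash
python3 -m crank '[{"x":0,"y":0,"z":0,"roll":0},{"x":0,"y":0,"z":0,"roll":0},{"x":0.03,"y":0,"z":-0.05,"roll":0},{"x":0.03,"y":0,"z":-0.05,"roll":0},{"x":0,"y":0,"z":0,"roll":0}]' 0.7 30
python3 ins.py 0.006;python3 -c "
from h import *
s=im('scene');crop(s,'pics/b5.png',250,330,220,290,9)"
```

```text
t: 14.12
tool_pos: [0.5519, 0.055, 0.1061]
tool_rot: [-0.321, 3.124, -0.0]
contact_force: [-0.1, 0.4, 0.7]
opening: 0.0256
pos [0.5519 0.055  0.1061]  q [-0.03  0.01  1.89  0.    1.24 -1.81] F [-0.1  0.4  0.7] open 0.0256 t 14.12
 heading y 1.775 roll total rad -0.000 units -0.00 (or 26.18) 
 total xyz units [ 0.03  0.01 -0.04] (before roll) tilt [ 0.001  0.    -1.   ]
 total xyz after roll [ 0.03  0.01 -0.04]
1cm along -Z in tool units [-0.078  0.     0.147]
```

View pics/b5.png

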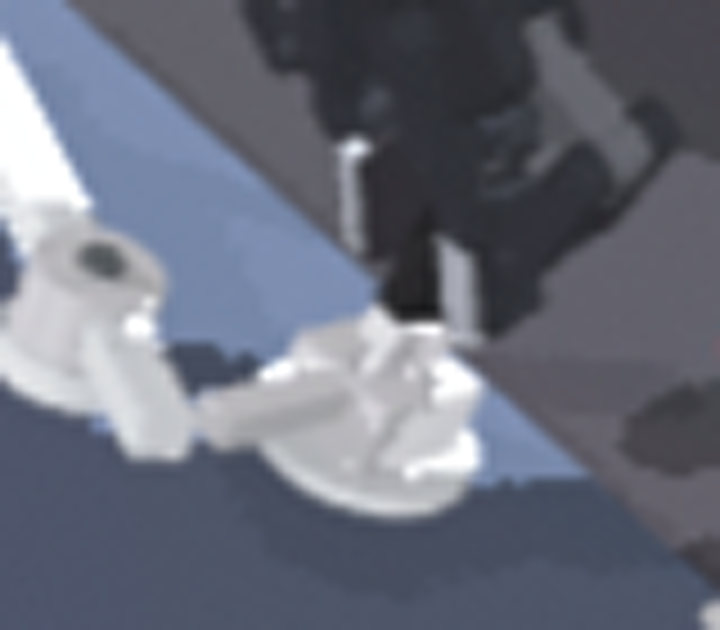

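```bash
cat > z.py <<'E'
import sys
from g import *
s=im('scene');a=s[0][235:280,275:315].astype(float)
a=255*(a/255)**2.5
a=cv2.resize(a.astype(np.uint8),None,fx=14,fy=13,interpolation=3)
f=lambda p:tuple(int(v) for v in (proj(s,p)-(275,235)+.5)*(14,13))
for b in(-1,1):
  for h in(0,.008,.042):
    for q in(-1,1):cv2.circle(a,f(slot+q*.010*X+b*.005*Y+h*Z),3,(0,0,255),1)
cv2.imwrite(sys.argv[1],a)
E
python3 z.py pics/b6.png
```

```text
(no output)
```

View pics/b6.png

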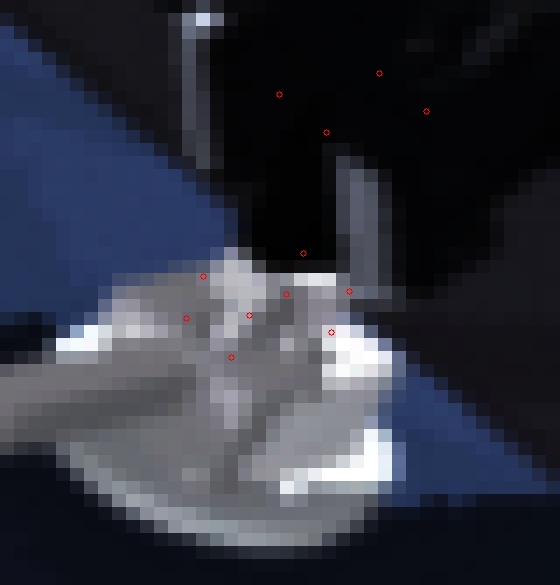

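```bash
python3 -m crank '[{"x":0.08,"y":0,"z":-0.15,"roll":0},{"x":0.24,"y":0,"z":-0.45,"roll":0},{"x":0.24,"y":0,"z":-0.45,"roll":0},{"x":0.1,"y":0,"z":-0.2,"roll":0},{"x":0,"y":0,"z":0,"roll":0}]' 0.6
python3 -c "
from h import *
s=im('scene');crop(s,'pics/b7.png',250,330,220,290,9)
t=im('top');crop(t,'pics/b8.png',245,405,130,250,5)"; python3 z.py pics/b9.png
```

```text
t: 14.85
tool_pos: [0.5134, 0.0469, 0.182]
tool_rot: [-0.32, 3.123, -0.0]
contact_force: [0.7, -0.0, -0.3]
opening: 0.0342
```

View pics/b7.png

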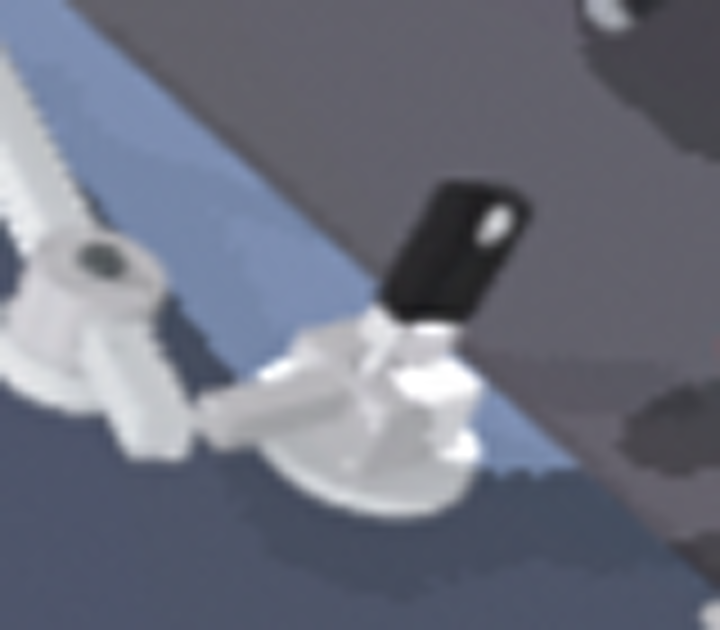

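View pics/b9.png

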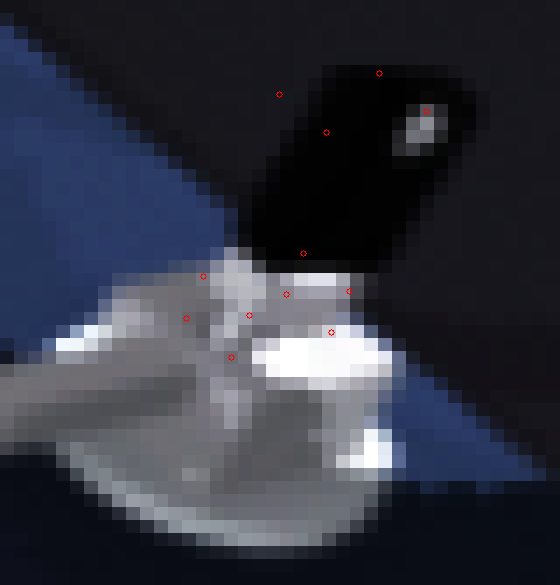

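View pics/b8.png

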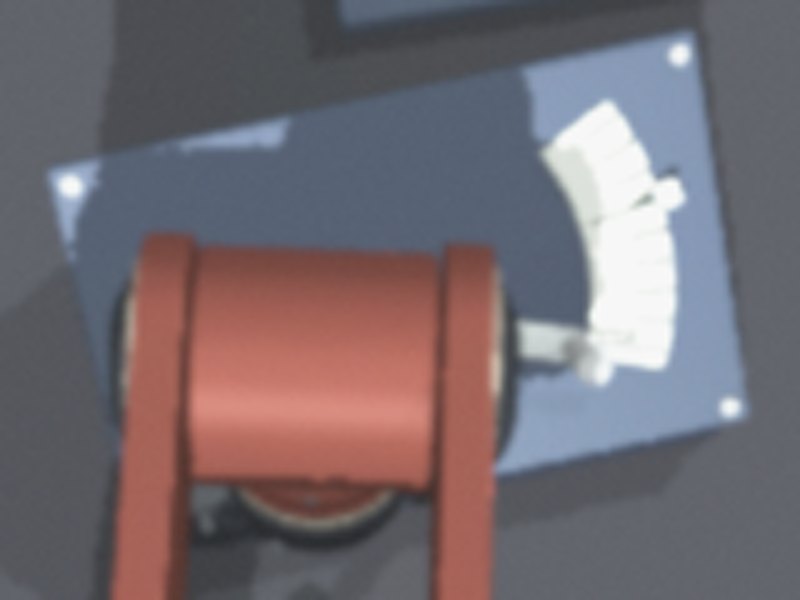

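```bash
cat > ins2.py <<'E'
from d import *
import sys
a,b=map(float,sys.argv[1:3]); delta(slot+a*Z+b*X-np.array([0,0,.008]),np.pi/2+psi)
E
python3 ins2.py .037 -.005; python3 ins2.py .055 -.005
```

```text
pos [0.5126 0.047  0.1796]  q [-0.05 -0.17  1.93  0.    1.38 -1.83] F [-0.  -0.2  0.4] open 0.0340 t 15.00
 heading y 1.775 roll total rad -0.000 units -0.00 (or 26.18) 
 total xyz units [-0.58  0.    1.25] (before roll) tilt [-0.002  0.    -1.   ]
 total xyz after roll [-0.58  0.    1.25]
pos [0.5126 0.047  0.1796]  q [-0.05 -0.17  1.93  0.    1.38 -1.83] F [-0.  -0.2  0.4] open 0.0340 t 15.00
 heading y 1.775 roll total rad -0.000 units -0.00 (or 26.18) 
 total xyz units [-0.44  0.    0.99] (before roll) tilt [-0.002  0.    -1.   ]
 total xyz after roll [-0.44  0.    0.99]
```

```bash
python3 -m crank '[{"x":-0.22,"y":0,"z":0.48,"roll":0},{"x":-0.22,"y":0,"z":0.48,"roll":0},{"x":-0.14,"y":0,"z":0.27,"roll":0},{"x":0,"y":0,"z":0,"roll":0},{"x":0,"y":0,"z":0,"roll":0}]' 0.6
python3 -m crank '[{"x":0,"y":0,"z":0,"roll":0},{"x":0,"y":0,"z":0,"roll":0},{"x":0,"y":0,"z":0,"roll":0},{"x":0,"y":0,"z":0,"roll":0},{"x":0,"y":0,"z":0,"roll":0}]' 1 30
python3 ins2.py .033 0;python3 -c "
from h import *
s=im('scene');crop(s,'pics/b10.png',250,330,220,290,9)"
```

```text
t: 15.62
tool_pos: [0.547, 0.054, 0.107]
tool_rot: [0.321, -3.125, -0.0]
contact_force: [-0.2, -0.1, 0.6]
opening: 0.034
t: 16.25
tool_pos: [0.5475, 0.0539, 0.1078]
tool_rot: [-0.321, 3.124, -0.001]
contact_force: [-1.0, -0.9, 4.6]
opening: 0.0097
pos [0.5475 0.0539 0.1078]  q [-0.04 -0.    1.9  -0.    1.24 -1.81] F [-1.  -0.9  4.6] open 0.0097 t 16.25
 heading y 1.775 roll total rad -0.000 units -0.00 (or 26.18) 
 total xyz units [-0.09  0.01  0.08] (before roll) tilt [ 0.001 -0.    -1.   ]
 total xyz after roll [-0.09  0.01  0.08]
```

View pics/b10.png

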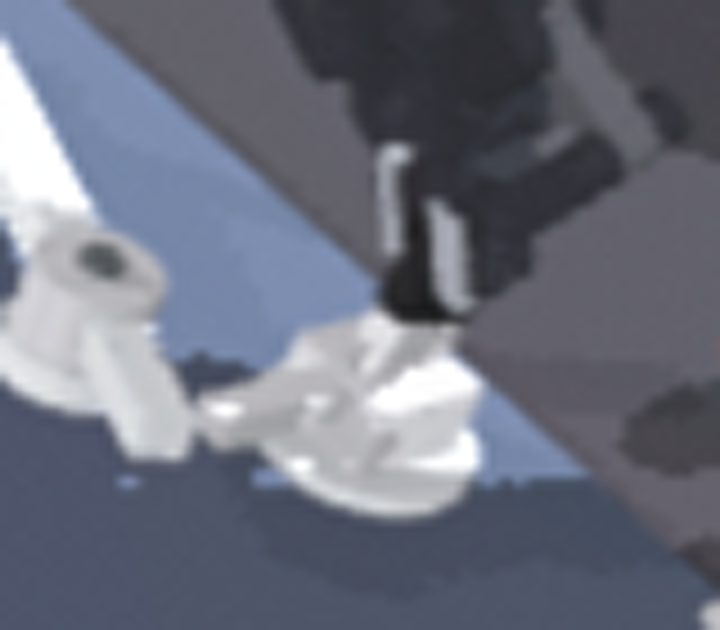

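```bash
python3 -m crank '[{"x":-0.05,"y":0.005,"z":0.03,"roll":0},{"x":-0.04,"y":0,"z":0.05,"roll":0},{"x":-0.01,"y":0,"z":0.03,"roll":0},{"x":0,"y":0,"z":0,"roll":0}]'
python3 ins2.py .033 0;python3 -c "
from h import *
s=im('scene');crop(s,'pics/b11.png',250,330,220,290,9)"
```

```text
t: 16.8
tool_pos: [0.5536, 0.0551, 0.1061]
tool_rot: [0.322, -3.124, 0.002]
contact_force: [-14.8, -2.2, 30.9]
opening: 0.0091
pos [0.5536 0.0551 0.1061]  q [-0.03  0.02  1.89 -0.    1.24 -1.81] F [-14.8  -2.2  30.9] open 0.0091 t 16.80
 heading y 1.776 roll total rad 0.000 units 0.00 (or -26.18) 
 total xyz units [0.01 0.01 0.05] (before roll) tilt [-0.001 -0.001 -1.   ]
 total xyz after roll [0.01 0.01 0.05]
```

View pics/b11.png

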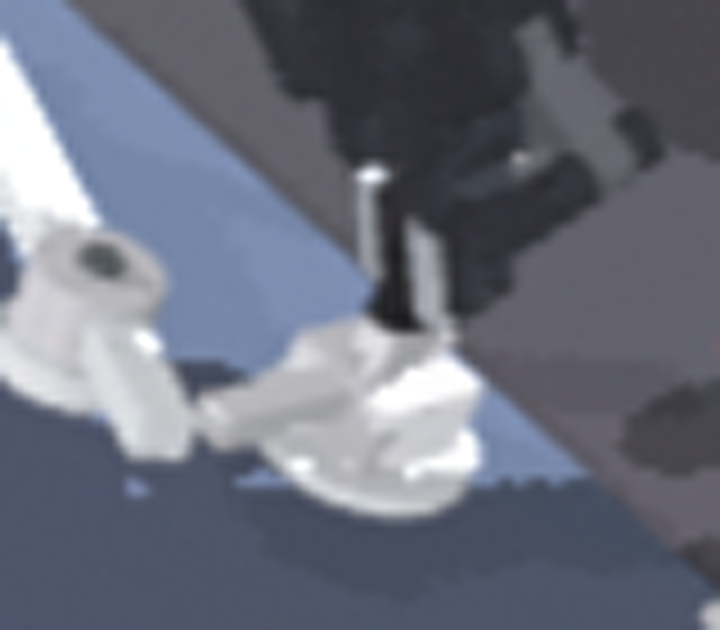

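```bash
python3 -m crank '[{"x":0.04,"y":0,"z":0,"roll":0},{"x":0,"y":0,"z":0,"roll":0}]' - 30 | sed -n '2p;4p'
python3 -m crank '[{"x":0.04,"y":0,"z":0,"roll":0},{"x":0,"y":0,"z":0,"roll":0}]'| sed -n '2p;4p'
python3 -m crank '[{"x":-0.06,"y":0,"z":0,"roll":0},{"x":0,"y":0,"z":0,"roll":0}]'| sed -n '2p;4p'
python3 -m crank '[{"x":-0.06,"y":0,"z":0,"roll":0},{"x":0,"y":0,"z":0,"roll":0}]'| sed -n '2p;4p'
python3 z.py pics/b12.png
```

```text
tool_pos: [0.5532, 0.055, 0.1062]
contact_force: [-7.1, 0.1, 24.7]
tool_pos: [0.5527, 0.0549, 0.1063]
contact_force: [-0.6, 1.2, 18.7]
tool_pos: [0.5534, 0.0551, 0.1062]
contact_force: [-12.3, -1.5, 28.1]
tool_pos: [0.5562, 0.0557, 0.1057]
contact_force: [-11.6, -1.5, 27.0]
```

View pics/b12.png

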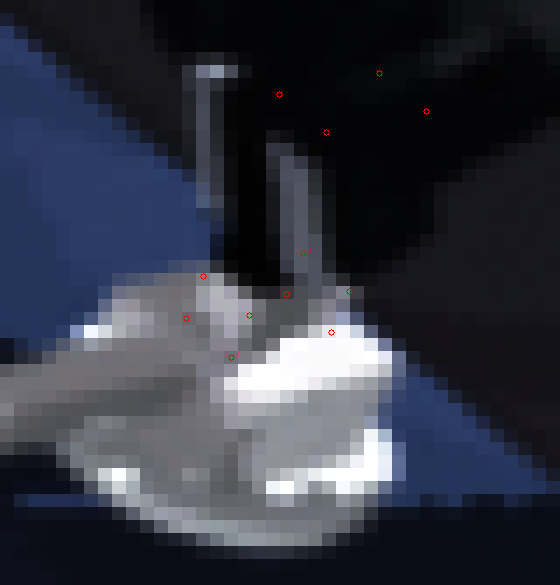

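```bash
python3 -m crank '[{"x":0,"y":0,"z":0,"roll":0},{"x":0,"y":0,"z":0,"roll":0}]' - 20| sed -n '2p;4p;5p'
python3 -m crank '[{"x":0,"y":0,"z":0,"roll":0}]' 0.8| sed -n '2p;4p;5p'
python3 -m crank '[{"x":0,"y":0,"z":0,"roll":0},{"x":0,"y":0,"z":0,"roll":0},{"x":0,"y":0,"z":0,"roll":0}]' 0.7| sed -n '2p;4p;5p'
python3 z.py pics/b13.png
```

```text
tool_pos: [0.5562, 0.0557, 0.1057]
contact_force: [-12.3, -1.7, 26.7]
opening: 0.0092
tool_pos: [0.556, 0.0561, 0.1018]
contact_force: [0.4, 0.2, -0.9]
opening: 0.0172
tool_pos: [0.5547, 0.056, 0.0996]
contact_force: [0.6, -0.3, -0.8]
opening: 0.0255
```

View pics/b13.png

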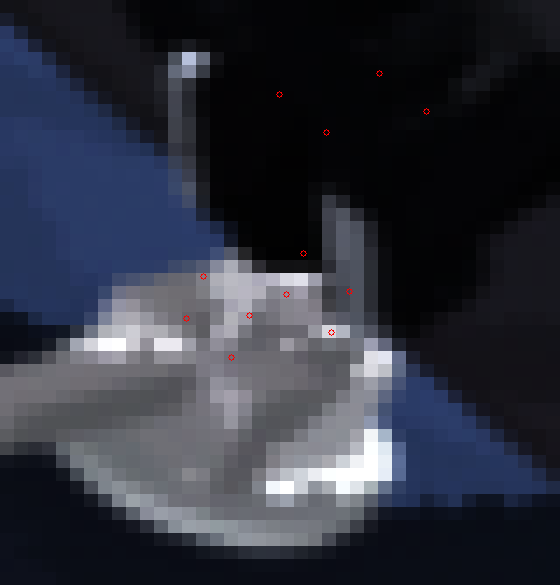

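```bash
python3 -m crank '[{"x":0.08,"y":0,"z":-0.15,"roll":0},{"x":0.24,"y":0,"z":-0.45,"roll":0},{"x":0.24,"y":0,"z":-0.45,"roll":0},{"x":0.1,"y":0.2,"z":-0.5,"roll":0},{"x":0,"y":0.8,"z":0,"roll":0},{"x":0,"y":0.8,"z":0,"roll":0},{"x":0,"y":0.8,"z":0,"roll":0},{"x":0,"y":0.5,"z":0,"roll":0}]' 0.6
cat > k2.py <<'E'
import sys
from g import *
ims=[]
for n,(x0,y0) in(("scene",(275,232)),("top",(285,190))):
    s=im(n);sc=13;a=cv2.resize((255*(s[0][y0:y0+42,x0:x0+30]/255.)**1.5).astype(np.uint8),None,fx=sc,fy=sc,interpolation=3)
    for hx,hy,z0,z1 in((.010,.005,0,.008),(.014,.005,.008,.042)):
        q=[[int(v) for v in (proj(s,slot+sx*hx*X+sy*hy*Y+z*Z)-(x0,y0)+.5)*sc] for z in(z0,z1) for sx,sy in((-1,-1),(1,-1),(1,1),(-1,1))]
        cv2.polylines(a,[np.int32(q[:4])],True,(0,0,255),1);cv2.polylines(a,[np.int32(q[4:])],True,(0,255,0),1)
    ims.append(a)
cv2.imwrite(sys.argv[1],np.hstack(ims))
E
python3 k2.py pics/c1.png
```

```text
t: 19.7
tool_pos: [0.4779, 0.2319, 0.1943]
tool_rot: [-0.323, 3.124, 0.001]
contact_force: [0.2, -0.1, 0.5]
opening: 0.0343
```

View pics/c1.png

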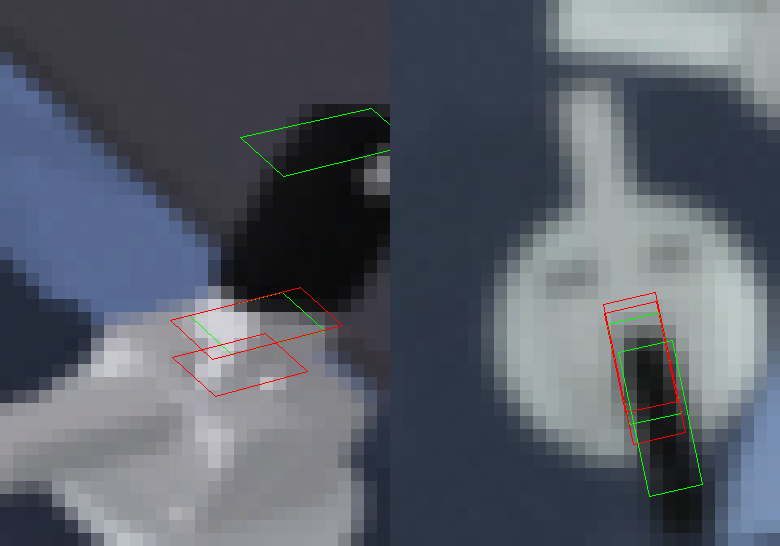

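Run:
```python
from g import *
s=im("scene");t=im("top")
A,e1=tri(t,(307.6,230.5),s,(308.8,242.2));B,e2=tri(t,(304.1,215.3),s,(292.4,253))
f=lambda P:np.round(1000*np.array([(P-slot)@X,(P-slot)@Y,(P-slot)@Z]),1)
print(f(A),e1,f(B),e2)
# top-view alone: dark mask of bow
g=t[0][205:240,295:318].max(2);print(g[::1])
s_=s[0];x0,y0=285,225
m=(s_[y0:y0+45,x0:x0+35].max(2)<45).astype(np.uint8)
cn=max(cv2.findContours(m,0,2)[0],key=cv2.contourArea);r=cv2.minAreaRect(cn);print(cv2.boxPoints(r)+(x0,y0),r)
crop(s,"pics/c2.png",280,320,225,275,12)
```

```text
[-25.1   0.1  38. ] 0.0033871938965832223 [ 8.9 -0.9 17.6] 0.0004424466954677314
[[107 110 116 135 167 191 197 196 187 174 165 157 144 129 117 109 108 107
  107 107 107 107 107]
 [109 120 139 161 182 195 198 198 197 192 189 186 178 167 146 126 112 107
  106 107 107 107 107]
 [121 144 169 186 194 197 199 199 198 196 194 192 191 188 178 156 129 111
  107 107 107 107 106]
 [143 171 190 197 198 196 198 198 197 193 185 178 181 188 194 182 155 122
  109 108 106 107 106]
 [168 186 195 195 191 191 196 199 197 186 172 164 169 184 197 197 179 146
  119 111 107 106 107]
 [184 188 183 178 172 178 192 198 197 187 176 175 179 189 201 206 200 174
  137 114 108 106 107]
 [191 184 167 163 162 172 191 198 197 194 191 193 194 198 205 214 213 193
  155 119 108 108 107]
 [195 187 176 176 180 187 195 199 200 199 197 198 199 201 207 215 216 206
  174 129 108 106 107]
 [197 193 190 192 195 198 197 195 195 195 192 195 197 200 206 214 216 212
  185 138 110 107 107]
 [199 196 194 198 200 199 194 185 180 179 177 186 194 198 204 213 215 214
  188 142 113 109 108]
 [199 196 195 196 198 196 189 173 151 138 142 166
[... 1895 characters left out ...]
8  83  79  78  76  71  70  68  68  68  66  67  70  77  87  94  94  94
   93  92  94  94  93]
 [ 73  69  66  67  67  67  67  67  68  70  69  70  71  80  92  93  94  94
   93  93  94  94  95]
 [ 67  67  67  67  69  69  69  69  69  69  70  70  72  82  90  93  94  94
   94  94  94  94  93]
 [ 68  67  70  69  69  71  69  69  72  69  69  70  72  81  90  93  93  93
   94  94  95  94  93]
 [ 70  70  69  68  69  70  69  69  70  69  69  70  74  82  91  93  93  93
   94  93  94  93  94]]
[[292.23529434 252.94117546]
 [300.97058678 238.38235283]
 [308.1764698  242.70588112]
 [299.44117737 257.26470184]] ((15.20588207244873, 22.823528289794922), (8.403430938720703, 16.97835922241211), 30.963754653930664)
```

View pics/c2.png

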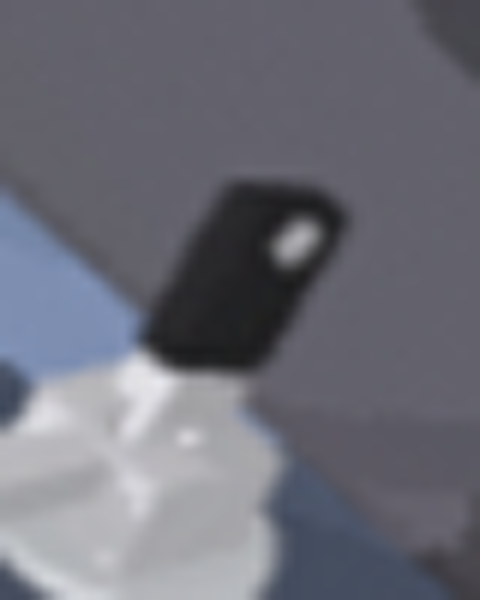

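```bash
python3 ins2.py .06 -.02; python3 ins2.py .030 -.008
```

```text
pos [0.4786 0.2301 0.1939]  q [ 0.31 -0.14  1.88 -0.    1.4  -1.47] F [ 0.6 -0.2 -0.1] open 0.0344 t 19.90
 heading y 1.776 roll total rad 0.001 units 0.01 (or -26.17) 
 total xyz units [-0.11 -3.1   1.27] (before roll) tilt [ 0.001 -0.    -1.   ]
 total xyz after roll [-0.11 -3.1   1.27]
pos [0.4786 0.2301 0.1939]  q [ 0.31 -0.14  1.88 -0.    1.4  -1.47] F [ 0.6 -0.2 -0.1] open 0.0344 t 19.90
 heading y 1.776 roll total rad 0.001 units 0.01 (or -26.17) 
 total xyz units [-0.52 -3.1   1.62] (before roll) tilt [ 0.001 -0.    -1.   ]
 total xyz after roll [-0.52 -3.1   1.62]
```

```bash
python3 -m crank '[{"x":0,"y":-0.6,"z":0,"roll":0},{"x":0,"y":-0.7,"z":0,"roll":0},{"x":0,"y":-0.7,"z":0,"roll":0},{"x":0,"y":-0.7,"z":0,"roll":0},{"x":-0.05,"y":-0.4,"z":0.3,"roll":0},{"x":-0.06,"y":0,"z":0.5,"roll":0},{"x":-0.1,"y":0,"z":0.4,"roll":0},{"x":-0.16,"y":0,"z":0.22,"roll":0},{"x":-0.15,"y":0,"z":0.2,"roll":0},{"x":0,"y":0,"z":0,"roll":0}]' 0.6
python3 ins2.py .030 -.008
python3 -m crank '[{"x":0,"y":0,"z":0,"roll":0},{"x":0,"y":0,"z":0,"roll":0},{"x":0,"y":0,"z":0,"roll":0},{"x":0,"y":0,"z":0,"roll":0},{"x":0,"y":0,"z":0,"roll":0}]' 1 30
python3 ins2.py .027 0.003; python3 z.py pics/c3.png
python3 -c "
from d import *
R=Ro.from_rotvec(ctrl.get_obs()['tool_rot']).as_matrix();print('+X 1cm in tool',R.T@X*.01/.06)"
```

```text
t: 21.15
tool_pos: [0.5468, 0.0536, 0.0954]
tool_rot: [0.319, -3.124, -0.0]
contact_force: [0.2, 0.3, 0.3]
opening: 0.034
pos [0.5468 0.0536 0.0954]  q [-0.04  0.01  1.91 -0.    1.22 -1.81] F [0.2 0.3 0.3] open 0.0340 t 21.15
 heading y 1.774 roll total rad -0.001 units -0.01 (or 26.17) 
 total xyz units [-0.01  0.01 -0.02] (before roll) tilt [-0.002 -0.    -1.   ]
 total xyz after roll [-0.01  0.01 -0.02]
t: 21.78
tool_pos: [0.5473, 0.0542, 0.0969]
tool_rot: [-0.321, 3.124, -0.001]
contact_force: [0.1, -1.0, 4.0]
opening: 0.0094
pos [0.5473 0.0542 0.0969]  q [-0.04  0.01  1.91 -0.    1.22 -1.81] F [ 0.1 -1.   4. ] open 0.0094 t 21.77
 heading y 1.775 roll total rad -0.000 units -0.00 (or 26.18) 
 total xyz units [-0.18  0.   -0.04] (before roll) tilt [ 0.001 -0.    -1.   ]
 total xyz after roll [-0.18  0.   -0.04]
+X 1cm in tool [-1.47222346e-01  1.17502059e-05 -7.81239941e-02]
```

View pics/c3.png

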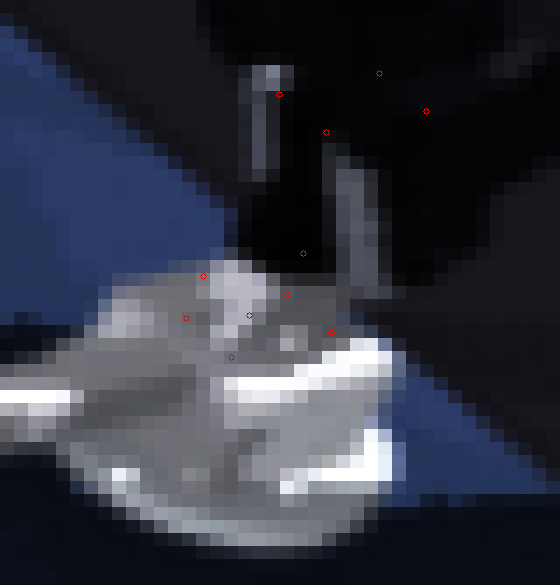

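```bash
python3 -m crank '[{"x":-0.062,"y":0,"z":-0.024,"roll":0},{"x":-0.062,"y":0,"z":-0.024,"roll":0},{"x":-0.062,"y":0,"z":-0.024,"roll":0},{"x":0,"y":0,"z":0,"roll":0}]'| sed -n '2p;4p'
python3 -m crank '[{"x":-0.016,"y":0,"z":0.03,"roll":0},{"x":-0.016,"y":0,"z":0.03,"roll":0},{"x":0,"y":0,"z":0,"roll":0}]'| sed -n '2p;4p'
python3 ins2.py .025 0; python3 z.py pics/c4.png
```

```text
tool_pos: [0.5546, 0.0563, 0.0985]
contact_force: [-9.1, -2.1, 3.2]
tool_pos: [0.5576, 0.0568, 0.0979]
contact_force: [-12.2, -2.4, 14.4]
pos [0.5576 0.0568 0.0979]  q [-0.03  0.04  1.88 -0.    1.23 -1.81] F [-12.2  -2.4  14.4] open 0.0095 t 22.70
 heading y 1.776 roll total rad 0.000 units 0.00 (or -26.18) 
 total xyz units [ 0.02 -0.    0.03] (before roll) tilt [-0.008 -0.001 -1.   ]
 total xyz after roll [ 0.02 -0.    0.03]
```

View pics/c4.png

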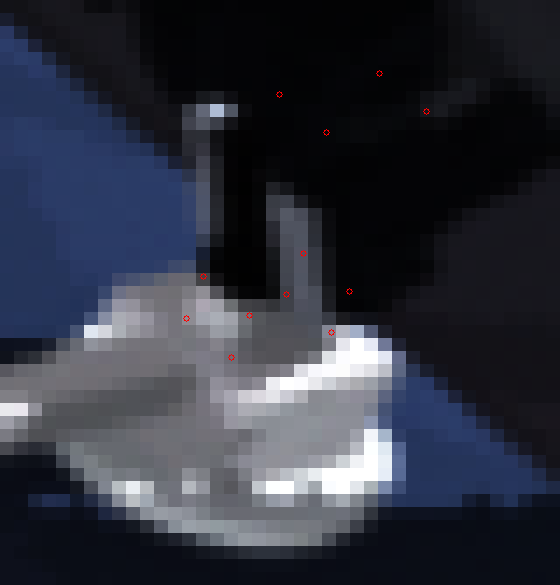

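```bash
python3 -m crank '[{"x":0,"y":0,"z":0,"roll":0.5},{"x":0,"y":0,"z":0,"roll":1},{"x":0,"y":0,"z":0,"roll":1},{"x":0,"y":0,"z":0,"roll":0.5}]' - 40
python3 -m crank '[{"x":0,"y":0,"z":0,"roll":0.5},{"x":0,"y":0,"z":0,"roll":1},{"x":0,"y":0,"z":0,"roll":0.5}]'
python3 z.py pics/c5.png; python3 -c "
from d import *
print(ctrl.get_obs()['wrist_torque']);delta([0,0,0])"
```

```text
t: 23.25
tool_pos: [0.5577, 0.0606, 0.0981]
tool_rot: [-0.246, -3.125, -0.012]
contact_force: [-12.1, 12.4, 17.2]
opening: 0.0096
t: 23.62
tool_pos: [0.5595, 0.0632, 0.0992]
tool_rot: [-0.619, -3.076, -0.021]
contact_force: [-4.3, 18.7, 13.4]
opening: 0.0097
[3.67241105 1.24727581 0.31948706]
pos [0.5596 0.0632 0.0992]  q [-0.03  0.04  1.88  0.01  1.23 -1.2 ] F [-4.9 19.8 15.3] open 0.0098 t 23.68
 heading y 1.173 
 total xyz units [ 8.18 -4.61  1.65] (before roll) tilt [-0.001  0.014 -1.   ]
```

View pics/c5.png

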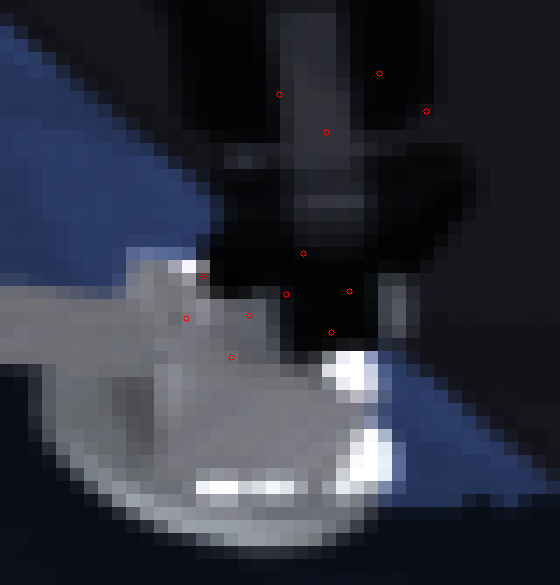

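```bash
python3 -m crank '[{"x":0,"y":0,"z":0,"roll":0},{"x":0,"y":0,"z":0,"roll":0},{"x":0,"y":0,"z":0,"roll":0}]' 0.8 40
python3 -m crank '[{"x":0,"y":0,"z":0,"roll":0.8},{"x":0,"y":0,"z":0,"roll":1},{"x":0,"y":0,"z":0,"roll":1},{"x":0,"y":0,"z":0,"roll":0}]'
python3 z.py pics/c6.png; python3 ins2.py .025 0
```

```text
t: 24.05
tool_pos: [0.5597, 0.0572, 0.0967]
tool_rot: [-0.618, -3.08, -0.002]
contact_force: [-0.9, 3.1, 2.1]
opening: 0.0175
t: 24.55
tool_pos: [0.5604, 0.0594, 0.0977]
tool_rot: [-1.125, -2.933, -0.01]
contact_force: [-0.2, 9.4, 4.8]
opening: 0.0167
pos [0.5604 0.0594 0.0977]  q [-0.03  0.04  1.88  0.01  1.22 -0.87] F [-0.6  9.   5.5] open 0.0171 t 24.60
 heading y 0.839 roll total rad -0.937 units -7.81 (or 18.37) 
 total xyz units [ 0.02 -0.08  0.03] (before roll) tilt [ 0.002  0.006 -1.   ]
 total xyz after roll [ 0.08 -0.04  0.03]
```

View pics/c6.png

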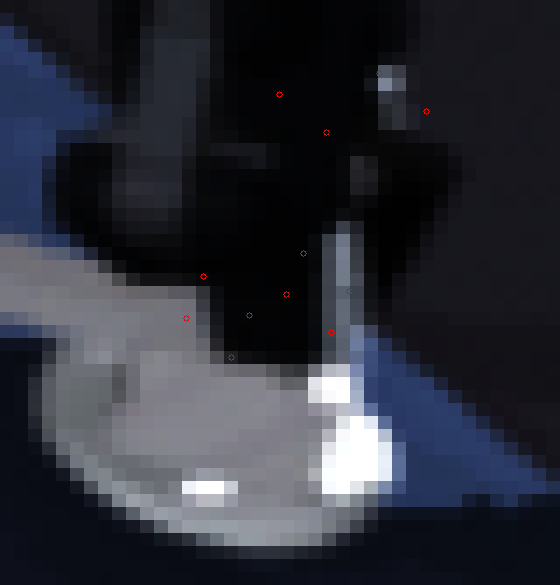

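```bash
python3 -m crank '[{"x":0,"y":0,"z":0,"roll":0.8},{"x":0,"y":0,"z":0,"roll":1},{"x":0,"y":0,"z":0,"roll":1},{"x":0,"y":0,"z":0,"roll":0}]' 0.78 40
python3 z.py pics/c7.png; python3 ins2.py .025 0
```

```text
t: 25.1
tool_pos: [0.5616, 0.0592, 0.0984]
tool_rot: [1.599, 2.703, 0.012]
contact_force: [1.7, 9.8, 5.0]
opening: 0.0192
pos [0.5616 0.0592 0.0984]  q [-0.03  0.04  1.88  0.01  1.22 -0.53] F [1.8 9.8 3.9] open 0.0188 t 25.15
 heading y 0.503 roll total rad -1.273 units -10.61 (or 15.57) 
 total xyz units [-0.   -0.1   0.04] (before roll) tilt [ 0.005  0.006 -1.   ]
 total xyz after roll [ 0.1  -0.03  0.04]
```

View pics/c7.png

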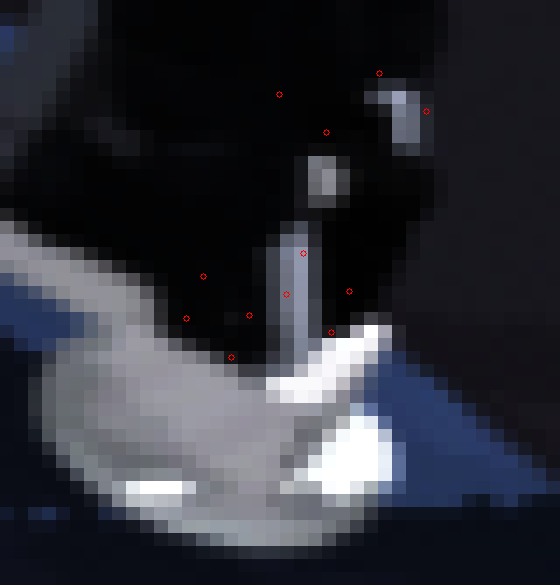

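```bash
python3 -m crank '[{"x":0,"y":0,"z":0,"roll":0.8},{"x":0,"y":0,"z":0,"roll":1},{"x":0,"y":0,"z":0,"roll":0.7},{"x":0,"y":0,"z":0,"roll":0}]' 0.76 40
python3 -c "
from g import *
s=im('scene');x0,y0=245,225;sc=10;a=cv2.resize(s[0][y0:y0+55,x0:x0+75],None,fx=sc,fy=sc,interpolation=3)
for th in(0.9,1.15):
  for r in(.03,.052):
    for w in(-.004,.004):
      d=np.cos(th)*X-np.sin(th)*Y;e=np.cross(Z,d)
      cv2.circle(a,tuple(int(v) for v in (proj(s,slot-.004*Z+r*d+w*e)-(x0,y0)+.5)*sc),3,(0,0,255) if th>1 else (0,255,0),1)
cv2.imwrite('pics/c8.png',a)"; python3 ins2.py .025 0
```

```text
t: 25.65
tool_pos: [0.5622, 0.0594, 0.0988]
tool_rot: [1.984, 2.435, 0.014]
contact_force: [1.3, 10.5, 5.6]
opening: 0.0205
pos [0.5622 0.0595 0.0988]  q [-0.03  0.04  1.88  0.01  1.22 -0.24] F [ 1.7 10.9  5. ] open 0.0206 t 25.70
 heading y 0.204 roll total rad 1.570 units 13.08 (or -13.10) 
 total xyz units [-0.03 -0.11  0.04] (before roll) tilt [ 0.006  0.006 -1.   ]
 total xyz after roll [-0.11  0.03  0.04]
```

View pics/c8.png

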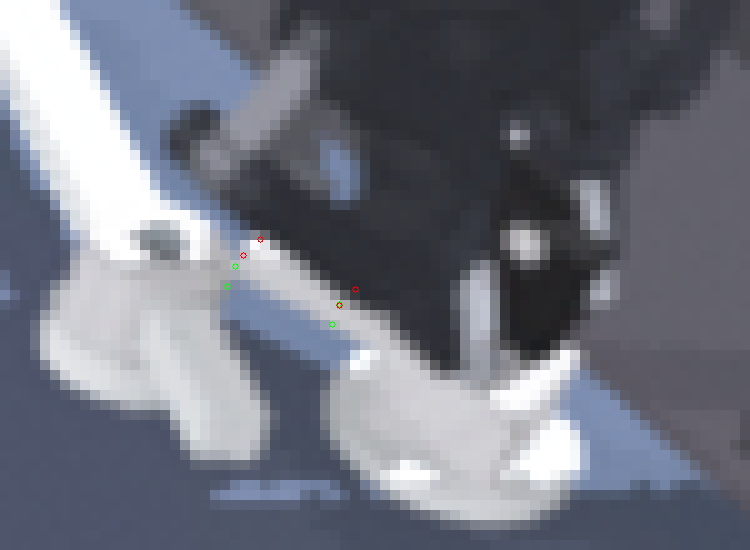

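```bash
python3 -m crank '[{"x":0,"y":0,"z":0,"roll":0.8},{"x":0,"y":0,"z":0,"roll":0.8},{"x":0,"y":0,"z":0,"roll":0}]'
python3 -c "
from g import *
print(ctrl.get_obs()['wrist_torque'])
s=im('scene');x0,y0=245,225;sc=10;a=cv2.resize(s[0][y0:y0+55,x0:x0+75],None,fx=sc,fy=sc,interpolation=3)
cv2.imwrite('pics/c9.png',a)"; python3 ins2.py .025 0
```

```text
t: 26.08
tool_pos: [0.5636, 0.0586, 0.1001]
tool_rot: [2.206, 2.231, 0.015]
contact_force: [1.8, 7.4, 8.0]
opening: 0.0209
[ 1.53729124 -1.02460462  0.47595241]
pos [0.5635 0.0586 0.1001]  q [-0.03  0.04  1.87  0.    1.22 -0.04] F [4.3 7.1 6.3] open 0.0208 t 26.12
 heading y 0.012 roll total rad 1.378 units 11.48 (or -14.70) 
 total xyz units [-0.04 -0.12  0.07] (before roll) tilt [ 0.01   0.004 -1.   ]
 total xyz after roll [-0.13  0.01  0.07]
```

View pics/c9.png

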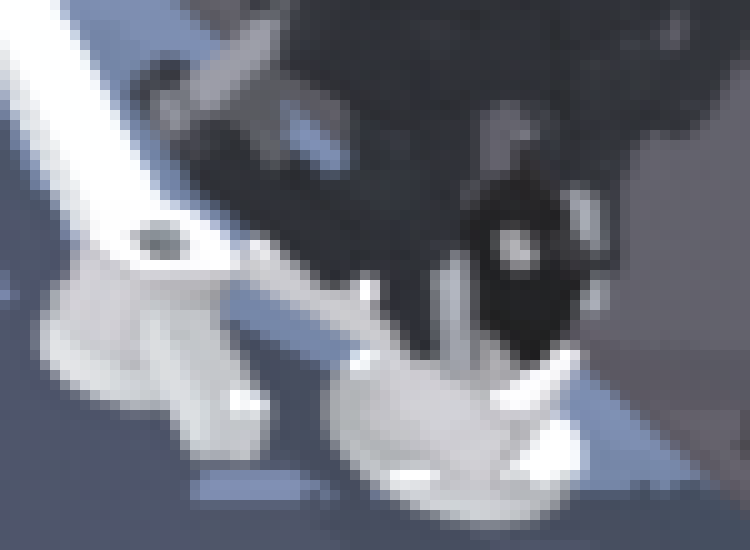

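```bash
python3 -m crank '[{"x":0,"y":0,"z":0,"roll":-0.8},{"x":0,"y":0,"z":0,"roll":-0.8},{"x":0,"y":0,"z":0,"roll":0},{"x":0,"y":0,"z":0,"roll":0}]' 0.6 40
python3 k2.py pics/d0.png
python3 -c "
from d import *
R=Ro.from_rotvec(ctrl.get_obs()['tool_rot']).as_matrix();print('+Z 1cm in tool',R.T@Z*.01/.06);delta([0,0,0])"
```

```text
t: 26.62
tool_pos: [0.5594, 0.0555, 0.0986]
tool_rot: [-1.985, -2.435, 0.005]
contact_force: [-8.7, -2.3, 12.8]
opening: 0.0341
+Z 1cm in tool [-0.00047089 -0.07862877 -0.14695262]
pos [0.5594 0.0555 0.0986]  q [-0.03  0.04  1.88 -0.    1.23 -0.23] F [-8.6 -2.1 13.6] open 0.0340 t 26.73
 heading y 0.203 
 total xyz units [ 0.98 -9.31  1.67] (before roll) tilt [-0.002 -0.003 -1.   ]
```

View pics/d0.png

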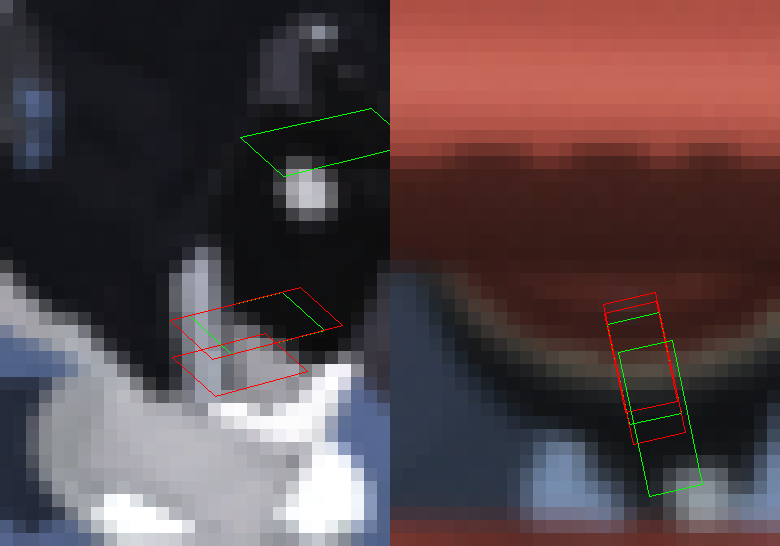

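```bash
python3 -m crank '[{"x":0,"y":-0.08,"z":-0.15,"roll":0},{"x":0,"y":-0.16,"z":-0.3,"roll":0},{"x":0,"y":-0.2,"z":-0.4,"roll":0},{"x":0,"y":-0.16,"z":-0.4,"roll":0},{"x":-0.5,"y":0,"z":-0.3,"roll":-0.5},{"x":-0.9,"y":0,"z":0,"roll":-1},{"x":-0.9,"y":0,"z":0,"roll":-1}]' 0.6 40
python3 k2.py pics/d1.png
python3 -c "
from d import *
delta(arm(0,.105,.08),np.pi/2+psi)"
```

```text
t: 27.6
tool_pos: [0.5649, -0.0835, 0.1902]
tool_rot: [1.592, 2.707, -0.0]
contact_force: [-0.1, 0.5, -0.2]
opening: 0.0342
pos [ 0.5657 -0.0864  0.1899]  q [-0.28 -0.03  1.79 -0.    1.39 -0.78] F [-0.7  0.9 -0.5] open 0.0340 t 27.70
 heading y 0.499 roll total rad -1.276 units -10.64 (or 15.54) 
 total xyz units [-0.12  0.26  0.85] (before roll) tilt [ 0.001 -0.002 -1.   ]
 total xyz after roll [-0.29 -0.03  0.85]
```

View pics/d1.png

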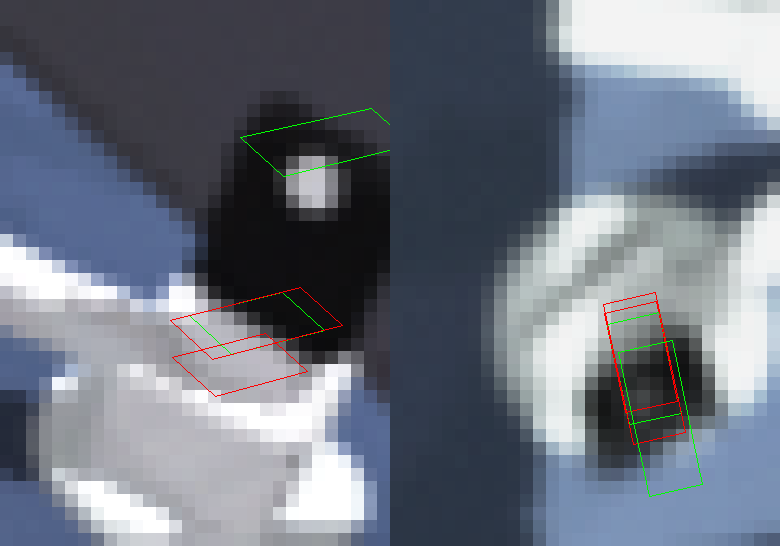

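```bash
python3 -c "
from g import *
for n,(x0,y0) in(('scene',(245,222)),('top',(285,180))):
  s=im(n);sc=10;a=cv2.resize((255*(s[0][y0:y0+50,x0:x0+40+(30 if n=='scene' else 0)]/255.)**2).astype(np.uint8),None,fx=sc,fy=sc,interpolation=3)
  for th,c in((0.9,(0,255,0)),(1.15,(0,0,255))):
   for r in(.02,.052):
      d=np.cos(th)*X-np.sin(th)*Y
      cv2.circle(a,tuple(int(v) for v in (proj(s,slot-.006*Z+r*d)-(x0,y0)+.5)*sc),3,c,1)
  cv2.imwrite('pics/e_%s.png'%n,a)
a=np.hstack([cv2.imread('pics/e_scene.png'),cv2.imread('pics/e_top.png')]);cv2.imwrite('pics/e.png',cv2.resize(a,(800,364)))"
```

```text
(no output)
```

View pics/e.png

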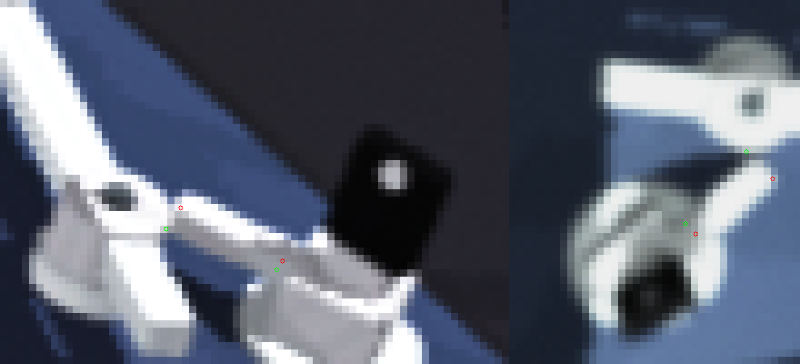

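```bash
python3 -m crank '[{"x":0,"y":0,"z":0,"roll":-1},{"x":0,"y":0,"z":0,"roll":-1},{"x":0,"y":0,"z":0,"roll":-1},{"x":0,"y":0,"z":0,"roll":-1},{"x":0,"y":0,"z":0,"roll":-1},{"x":0,"y":0,"z":0,"roll":-1},{"x":0,"y":0,"z":0,"roll":-1},{"x":0,"y":0,"z":0,"roll":-1},{"x":0,"y":0,"z":0,"roll":-1},{"x":0,"y":0,"z":0,"roll":-1}]' 0.6
python3 -m crank '[{"x":0,"y":0,"z":0,"roll":-0.64},{"x":0,"y":0,"z":0,"roll":0}]'
cat > post.py <<'E'
from d import *
import sys
th,h=map(float,sys.argv[1:3]);delta(arm(th,.105,h)-np.array([0,0,.008]),np.pi/2+psi)
E
python3 post.py 0 .095; python3 post.py 0 .053
python3 - <<'E'
from g import *
# rows for steps of theta, tool axes (tool y along +Y, tool x=-horizontal X, z down)
R=Ro.from_rotvec(ctrl.get_obs()["tool_rot"]).as_matrix()
for a in np.arange(0,.5,.1): print(a,np.round(R.T@(arm(a+.1,.105,.053)-arm(a,.105,.053))/.06,3))
E
```

```text
t: 29.05
tool_pos: [0.5642, -0.0805, 0.1895]
tool_rot: [0.216, -3.134, -0.001]
contact_force: [-0.4, 0.5, -0.4]
opening: 0.0344
t: 29.3
tool_pos: [0.5643, -0.0807, 0.1896]
tool_rot: [0.328, -3.124, -0.001]
contact_force: [0.6, -0.9, -0.2]
opening: 0.0342
pos [ 0.5643 -0.0807  0.1896]  q [-0.27 -0.04  1.79  0.    1.39 -2.05] F [ 0.6 -0.9 -0.2] open 0.0342 t 29.30
 heading y 1.780 roll total rad 0.004 units 0.04 (or -26.14) 
 total xyz units [-0.17 -0.13  0.76] (before roll) tilt [-0.001  0.    -1.   ]
 total xyz after roll [-0.17 -0.13  0.76]
pos [ 0.5643 -0.0807  0.1896]  q [-0.27 -0.04  1.79  0.    1.39 -2.05] F [ 0.6 -0.9 -0.2] open 0.0342 t 29.30
 heading y 1.780 roll total rad 0.004 units 0.04 (or -26.14) 
 total xyz units [-0.5  -0.13  1.38] (before roll) tilt [-0.001  0.    -1.   ]
 total xyz after roll [-0.5  -0.13  1.38]
0.0 [-0.147 -0.052 -0.079]
0.1 [-0.151 -0.035 -0.081]
0.2 [-0.154 -0.018 -0.082]
0.30000000000000004 [-0.154 -0.001 -0.082]
0.4 [-0.154  0.017 -0.082]
```

```bash
python3 -m crank '[{"x":-0.1,"y":-0.13,"z":0.4,"roll":0},{"x":-0.08,"y":0,"z":0.37,"roll":0},{"x":-0.16,"y":0,"z":0.31,"roll":0},{"x":-0.16,"y":0,"z":0.3,"roll":0},{"x":0,"y":0,"z":0,"roll":0},{"x":0,"y":0,"z":0,"roll":0}]' 0.6
python3 post.py 0 .053; python3 -c "
from h import *
s=im('scene');crop(s,'pics/f1.png',170,270,185,275,7)"
```

```text
t: 30.05
tool_pos: [0.5958, -0.083, 0.1078]
tool_rot: [-0.328, 3.124, -0.0]
contact_force: [-0.1, -0.1, -0.3]
opening: 0.0343
pos [ 0.5958 -0.083   0.1078]  q [-0.26  0.12  1.78 -0.    1.25 -2.04] F [-0.1 -0.1 -0.3] open 0.0343 t 30.05
 heading y 1.780 roll total rad 0.004 units 0.04 (or -26.14) 
 total xyz units [0.01 0.01 0.01] (before roll) tilt [ 0. -0. -1.]
 total xyz after roll [0.01 0.01 0.01]
```

View pics/f1.png

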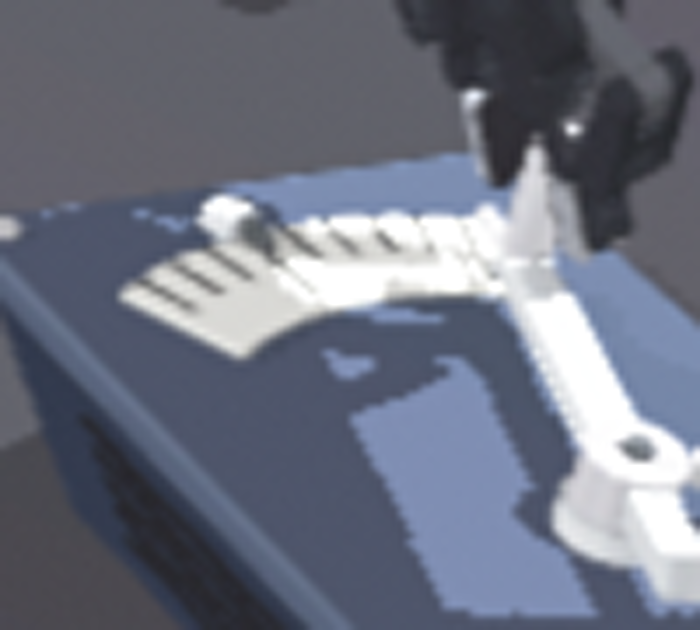

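```bash
python3 -m crank '[{"x":0,"y":0,"z":0,"roll":0},{"x":0,"y":0,"z":0,"roll":0},{"x":0,"y":0,"z":0,"roll":0},{"x":0,"y":0,"z":0,"roll":0},{"x":0,"y":0,"z":0,"roll":0}]' 1 70
python3 -m crank '[{"x":-0.074,"y":-0.026,"z":-0.04,"roll":0},{"x":-0.074,"y":-0.026,"z":-0.04,"roll":0},{"x":-0.075,"y":-0.018,"z":-0.04,"roll":0},{"x":-0.075,"y":-0.018,"z":-0.04,"roll":0},{"x":0,"y":0,"z":0,"roll":0}]'
python3 post.py 0.2 .053;  python3 -c "
from h import *
s=im('scene');crop(s,'pics/f2.png',170,270,185,275,7)"
```

```text
t: 30.72
tool_pos: [0.5959, -0.082, 0.1085]
tool_rot: [-0.328, 3.124, 0.004]
contact_force: [-1.4, 4.5, 3.4]
opening: 0.0137
t: 31.35
tool_pos: [0.6099, -0.0833, 0.1149]
tool_rot: [0.33, -3.112, -0.006]
contact_force: [-13.4, 4.9, 1.5]
opening: 0.0138
pos [ 0.6099 -0.0833  0.1149]  q [-0.26  0.15  1.73 -0.    1.27 -2.04] F [-13.4   4.9   1.5] open 0.0138 t 31.35
 heading y 1.782 roll total rad 0.006 units 0.05 (or -26.13) 
 total xyz units [-0.06 -0.02 -0.03] (before roll) tilt [-0.012  0.003 -1.   ]
 total xyz after roll [-0.06 -0.02 -0.03]
```

View pics/f2.png

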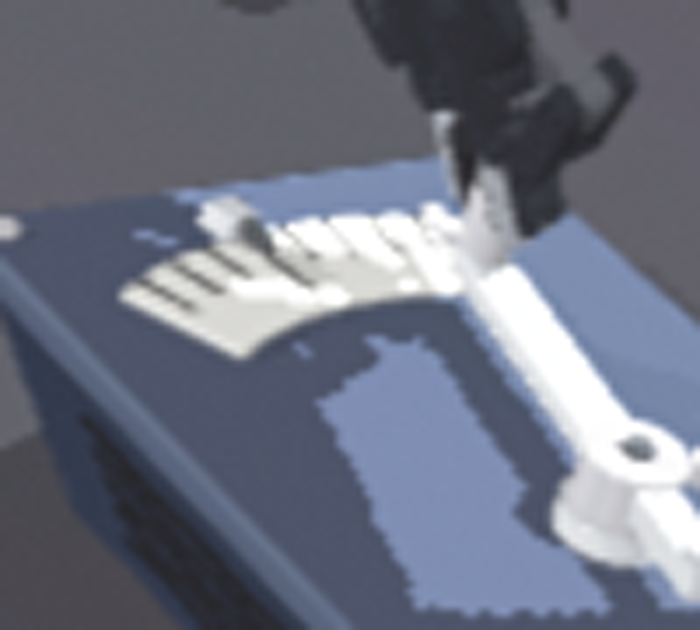

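```bash
python3 -m crank '[{"x":-0.077,"y":-0.009,"z":-0.041,"roll":0},{"x":0,"y":0,"z":0,"roll":0}]'
python3 post.py 0.25 .053;  python3 -c "
from h import *
s=im('scene');crop(s,'pics/f3.png',170,290,185,275,6)"
```

```text
t: 31.65
tool_pos: [0.6169, -0.083, 0.1186]
tool_rot: [0.326, -3.119, -0.005]
contact_force: [-6.6, 4.4, 1.0]
opening: 0.0139
pos [ 0.6169 -0.083   0.1186]  q [-0.25  0.15  1.72  0.    1.28 -2.03] F [-6.6  4.4  1. ] open 0.0139 t 31.65
 heading y 1.779 roll total rad 0.004 units 0.03 (or -26.15) 
 total xyz units [-0.03 -0.01 -0.01] (before roll) tilt [-0.006  0.003 -1.   ]
 total xyz after roll [-0.03 -0.01 -0.01]
```

View pics/f3.png

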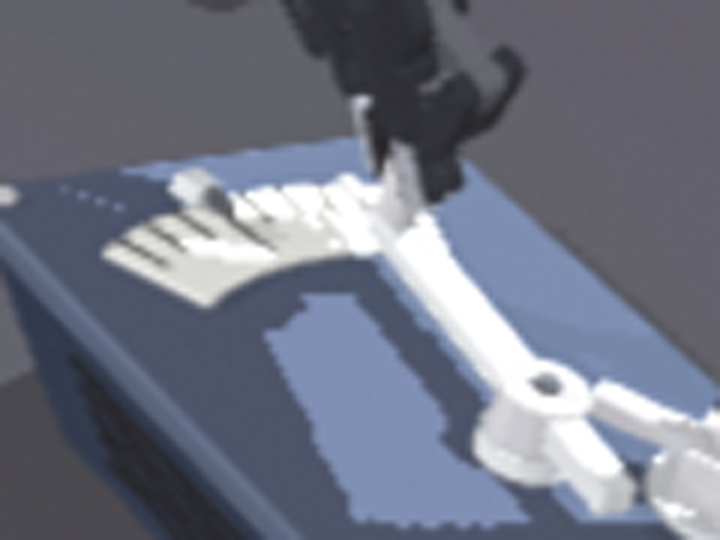

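```bash
python3 -m crank '[{"x":-0.077,"y":-0.009,"z":-0.041,"roll":0},{"x":-0.077,"y":0,"z":-0.041,"roll":0},{"x":-0.077,"y":0,"z":-0.041,"roll":0},{"x":0,"y":0,"z":0,"roll":0},{"x":0,"y":0,"z":0,"roll":0}]'
python3 post.py 0.40 .053;  python3 -c "
from h import *
s=im('scene');crop(s,'pics/f4.png',185,255,195,245,11)
t=im('top');crop(t,'pics/f5.png',340,400,140,220,8)"
```

```text
t: 32.33
tool_pos: [0.6289, -0.0816, 0.1249]
tool_rot: [0.327, -3.114, -0.003]
contact_force: [-10.8, 0.4, 0.4]
opening: 0.0143
pos [ 0.6289 -0.0816  0.1249]  q [-0.25  0.18  1.68 -0.    1.29 -2.02] F [-10.8   0.4   0.4] open 0.0143 t 32.33
 heading y 1.780 roll total rad 0.004 units 0.03 (or -26.15) 
 total xyz units [-0.06 -0.   -0.03] (before roll) tilt [-0.01   0.001 -1.   ]
 total xyz after roll [-0.06 -0.   -0.03]
```

View pics/f4.png

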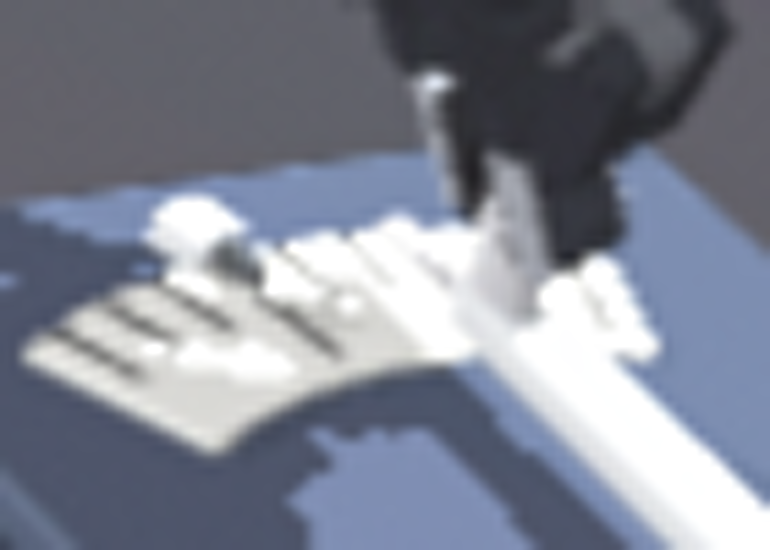

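View pics/f5.png

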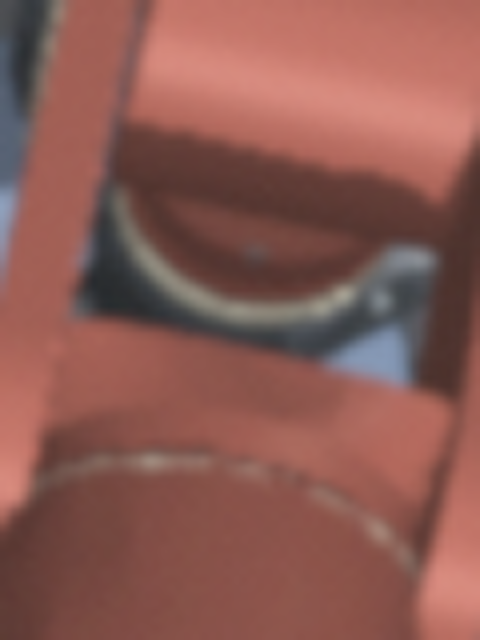

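```bash
cat > th.py <<'E'
from g import *
def arm_angle(s,th0):
    g=cv2.cvtColor(s[0],cv2.COLOR_BGR2GRAY).astype(np.float32)
    out={}
    for side,h in((-1,.024),(1,.014)):
        pts=[]
        for r in np.arange(.035,.090,.0025):
            prof=[];ws=np.arange(.0,.02,.0005)
            a=-np.pi/2-.35+th0;d=np.cos(a)*X+np.sin(a)*Y;e=np.cross(Z,d)  # e: uphill side
            for w in ws:
                u=proj(s,piv+r*d+side*w*e+h*Z);prof.append(cv2.getRectSubPix(g,(1,1),(float(u[0]),float(u[1])))[0,0])
            dp=np.diff(prof);k=np.argmin(dp[4:])+4
            pts.append((r,side*ws[k],dp[k]))
        p=np.array(pts);sl,ic=np.polyfit(p[:,0],p[:,1],1)
        res=p[:,1]-sl*p[:,0]-ic;m=abs(res)<.0015
        sl,ic=np.polyfit(p[m,0],p[m,1],1);out[side]=(th0+sl,ic,m.sum())
    return out
if __name__=="__main__":
    s=im("scene")
    import sys
    print(arm_angle(s,float(sys.argv[1])))
    o=ctrl.get_obs();p=np.array(o["tool_pos"])+[0,0,.008]-piv
    print("from TCP",np.arctan2(p@Y,p@X)+np.pi/2+.35,np.hypot(p@X,p@Y),p@Z)
E
python3 th.py .36
```

```text
{-1: (np.float64(0.3242105263157895), np.float64(-0.00807368421052632), np.int64(19)), 1: (np.float64(0.32702428006775836), np.float64(0.0056106719367588955), np.int64(22))}
from TCP 0.36419941998798666 0.10474083063958707 0.053343983140670556
```

Run:
```python
from th import *
s=im("scene");print(arm_angle(s,.325),arm_angle(s,.34))
r=list(s);r[0]=cv2.imread("pics/scene0.png");print("rest",arm_angle(r,0.),arm_angle(r,0.03))
# flag angle again now: nose direct
crop(s,"pics/f6.png",185,225,200,230,16)
```

```text
{-1: (np.float64(0.317857142857143), np.float64(-0.007857142857142866), np.int64(7)), 1: (np.float64(0.3216120835686053), np.float64(0.0059802371541502015), np.int64(22))} {-1: (np.float64(0.3060036166365281), np.float64(-0.007142857142857147), np.int64(15)), 1: (np.float64(0.3208018068887634), np.float64(0.006039525691699607), np.int64(22))}
rest {-1: (np.float64(0.007711888375600997), np.float64(-0.006745168285094748), np.int64(16)), 1: (np.float64(-0.0041997729852440106), np.float64(0.007435868331441547), np.int64(17))} {-1: (np.float64(0.008800404151740639), np.float64(-0.007083585928171217), np.int64(16)), 1: (np.float64(-0.008525730180806691), np.float64(0.008224965229485398), np.int64(16))}
```

View pics/f6.png

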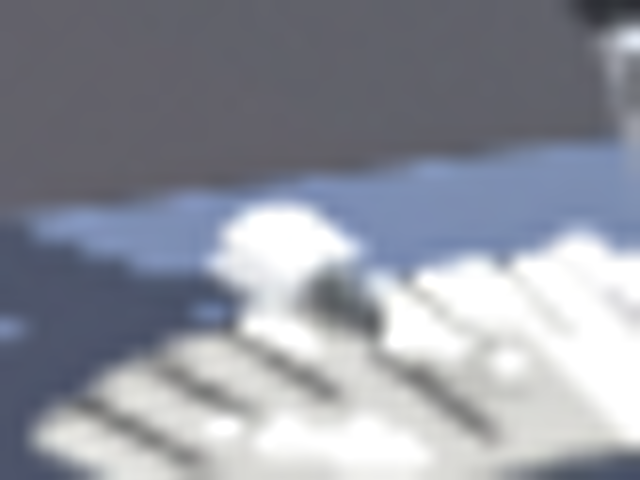

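```bash
python3 -m crank '[{"x":-0.077,"y":0.006,"z":-0.041,"roll":0},{"x":-0.077,"y":0.008,"z":-0.041,"roll":0},{"x":-0.077,"y":0.01,"z":-0.041,"roll":0},{"x":0,"y":0,"z":0,"roll":0},{"x":0,"y":0,"z":0,"roll":0}]'
python3 th.py .46;python3 -c "
from h import *
s=im('scene');crop(s,'pics/f7.png',185,255,195,245,11)"
```

```text
t: 33.15
tool_pos: [0.6407, -0.0786, 0.1314]
tool_rot: [0.327, -3.11, 0.0]
contact_force: [-14.5, -2.9, -0.5]
opening: 0.0141
{-1: (np.float64(0.45616036137775273), np.float64(-0.008264822134387353), np.int64(22)), 1: (np.float64(0.45186900056465273), np.float64(0.0057252964426877506), np.int64(22))}
from TCP 0.49534142490602695 0.10534700213392877 0.053311451191098355
```

View pics/f7.png

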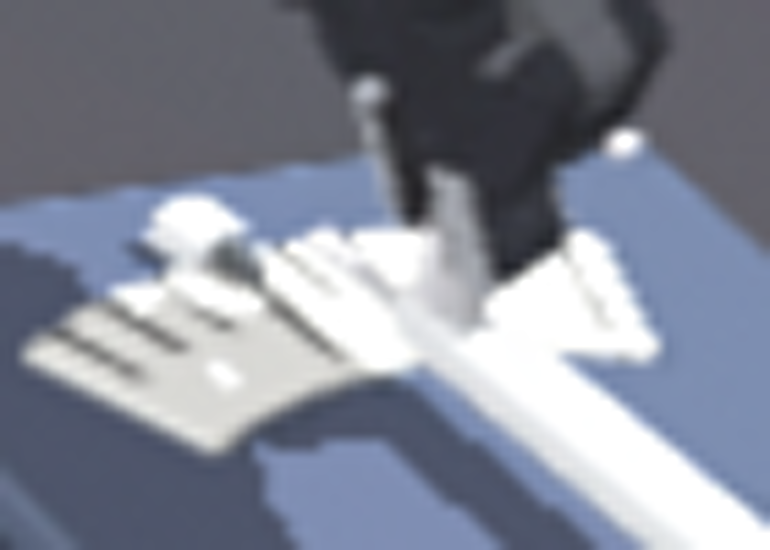

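```bash
python3 -m crank '[{"x":-0.048,"y":0.007,"z":-0.026,"roll":0},{"x":-0.047,"y":0.007,"z":-0.025,"roll":0},{"x":0,"y":0,"z":0,"roll":0}]'
python3 th.py .51;python3 -c "
from h import *
s=im('scene');crop(s,'pics/f8.png',185,240,200,235,14)"
```

```text
t: 33.62
tool_pos: [0.6472, -0.0763, 0.1351]
tool_rot: [0.325, -3.113, -0.001]
contact_force: [-11.4, -1.7, -0.5]
opening: 0.0137
{-1: (np.float64(0.5288594014680971), np.float64(-0.008632411067193679), np.int64(22)), 1: (np.float64(0.5190344438170525), np.float64(0.005764822134387355), np.int64(22))}
from TCP 0.5695224829930589 0.10584730463301839 0.053355933496223695
```

View pics/f8.png

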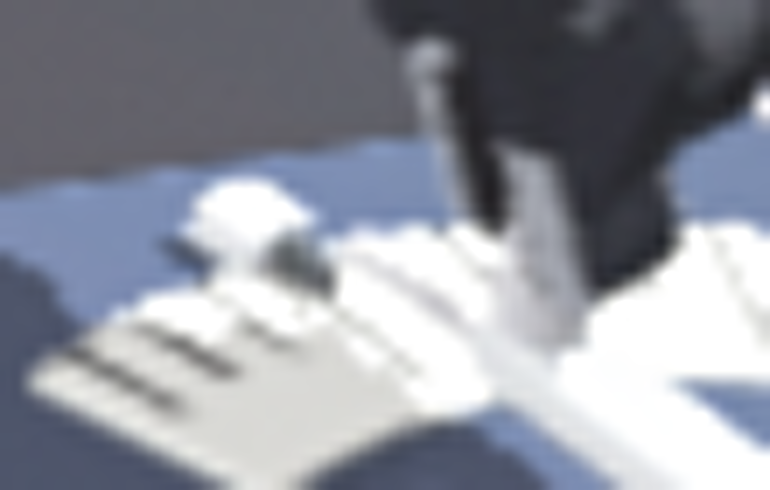

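Run:
```python
from g import *
s=im("scene")
for th in(.46,.51,.525):
    print(th,[np.round((proj(s,arm(th,r,h))-(185,200)+.5)*14) for r,h in((.11,.0155),(.137,.0155),(.146,.006),(.16,.006))])
```

```text
0.46 [array([528., 344.]), array([408., 247.]), array([354., 268.]), array([294., 219.])]
0.51 [array([501., 351.]), array([374., 256.]), array([318., 278.]), array([254., 229.])]
0.525 [array([493., 354.]), array([364., 259.]), array([307., 281.]), array([242., 232.])]
```

```bash
python3 -m crank '[{"x":0,"y":0,"z":0,"roll":0},{"x":0,"y":0,"z":0,"roll":0},{"x":0,"y":0,"z":0,"roll":0},{"x":0,"y":0,"z":0,"roll":0},{"x":0,"y":0,"z":0,"roll":0},{"x":0,"y":0,"z":0,"roll":0},{"x":0,"y":0,"z":0,"roll":0},{"x":0,"y":0,"z":0,"roll":0},{"x":0,"y":0,"z":0,"roll":0},{"x":0,"y":0,"z":0,"roll":0}]'
python3 th.py .52
```

```text
t: 35.02
tool_pos: [0.6472, -0.0763, 0.1351]
tool_rot: [0.325, -3.113, -0.001]
contact_force: [-10.9, -2.4, 0.5]
opening: 0.0139
{-1: (np.float64(0.5259853190287974), np.float64(-0.008434782608695656), np.int64(22)), 1: (np.float64(0.519365250134481), np.float64(0.0057293168370091425), np.int64(21))}
from TCP 0.56937861276212 0.1058329844131667 0.053354087536031415
```

```bash
python3 -m crank '[{"x":0.03,"y":-0.004,"z":0.016,"roll":0},{"x":0,"y":0,"z":0,"roll":0},{"x":0,"y":0,"z":0,"roll":0},{"x":0,"y":0,"z":0,"roll":0},{"x":0,"y":0,"z":0,"roll":0},{"x":0,"y":0,"z":0,"roll":0},{"x":0,"y":0,"z":0,"roll":0},{"x":0,"y":0,"z":0,"roll":0},{"x":0,"y":0,"z":0,"roll":0},{"x":0,"y":0,"z":0,"roll":0}]'
python3 th.py .5; python3 post.py .4 .053
```

```text
t: 36.33
tool_pos: [0.6459, -0.0769, 0.1344]
tool_rot: [0.325, -3.115, -0.001]
contact_force: [-10.8, -2.4, 0.2]
opening: 0.0141
{-1: (np.float64(0.5009030704394942), np.float64(-0.00784000602046959), np.int64(21)), 1: (np.float64(0.4988706945228685), np.float64(0.0059782608695652184), np.int64(22))}
from TCP 0.5543078825666213 0.10574547289954239 0.05338266688604301
pos [ 0.6459 -0.0769  0.1344]  q [-0.23  0.2   1.63 -0.    1.31 -2.01] F [-9.5 -2.3 -0. ] open 0.0139 t 36.38
 heading y 1.779 roll total rad 0.003 units 0.02 (or -26.16) 
 total xyz units [ 0.23 -0.02  0.13] (before roll) tilt [-0.01 -0.   -1.  ]
 total xyz after roll [ 0.23 -0.02  0.13]
```

```bash
python3 -m crank '[{"x":0.05,"y":-0.008,"z":0.027,"roll":0},{"x":0.077,"y":-0.01,"z":0.041,"roll":0},{"x":0.077,"y":-0.007,"z":0.041,"roll":0},{"x":0.077,"y":-0.002,"z":0.041,"roll":0},{"x":0.077,"y":0.002,"z":0.041,"roll":0},{"x":0.077,"y":0.005,"z":0.041,"roll":0},{"x":0.076,"y":0.01,"z":0.041,"roll":0},{"x":0,"y":0,"z":0,"roll":0}]'
python3 th.py .2; python3 post.py .03 .053
```

```text
t: 37.38
tool_pos: [0.6183, -0.082, 0.1192]
tool_rot: [0.328, -3.121, -0.005]
contact_force: [-5.7, 3.3, 0.7]
opening: 0.0136
{-1: (np.float64(0.17967250141163194), np.float64(-0.008436758893280638), np.int64(22)), 1: (np.float64(0.1587803500846979), np.float64(0.007501976284584985), np.int64(22))}
from TCP 0.2495268251915309 0.10348712562576741 0.05312092000504521
pos [ 0.6183 -0.082   0.1192]  q [-0.25  0.16  1.72  0.    1.27 -2.03] F [-5.3  3.5  0.7] open 0.0133 t 37.42
 heading y 1.780 roll total rad 0.005 units 0.04 (or -26.14) 
 total xyz units [0.33 0.06 0.18] (before roll) tilt [-0.003  0.003 -1.   ]
 total xyz after roll [0.33 0.05 0.18]
```

```bash
python3 -m crank '[{"x":0.07,"y":0.008,"z":0.038,"roll":0},{"x":0.07,"y":0.01,"z":0.038,"roll":0},{"x":0.07,"y":0.014,"z":0.037,"roll":0},{"x":0,"y":0,"z":0,"roll":0}]'
python3 th.py .05; python3 post.py .0 .053
```

```text
t: 37.92
tool_pos: [0.6075, -0.0812, 0.1137]
tool_rot: [-0.327, 3.122, 0.008]
contact_force: [-1.3, 9.0, 2.1]
opening: 0.0138
{-1: (np.float64(0.030542602797795682), np.float64(-0.006593153878762189), np.int64(19)), 1: (np.float64(0.053324968632371406), np.float64(0.006322197825177748), np.int64(15))}
from TCP 0.13257813279224784 0.10243106634937205 0.05316617600172381
pos [ 0.6076 -0.0812  0.1137]  q [-0.26  0.13  1.75  0.01  1.26 -2.04] F [-1.5 10.3  2.5] open 0.0136 t 37.98
 heading y 1.780 roll total rad 0.004 units 0.03 (or -26.15) 
 total xyz units [0.2  0.02 0.11] (before roll) tilt [ 0.002  0.006 -1.   ]
 total xyz after roll [0.2  0.02 0.11]
```

```bash
python3 -m crank '[{"x":0.05,"y":0.014,"z":0.026,"roll":0},{"x":0.04,"y":0.014,"z":0.02,"roll":0},{"x":0.0,"y":0,"z":0,"roll":0}]'
python3 th.py .0;python3 -c "
from h import *
s=im('scene');crop(s,'pics/g1.png',170,270,185,275,7)"
```

```text
t: 38.35
tool_pos: [0.6036, -0.0804, 0.1118]
tool_rot: [-0.33, 3.117, 0.007]
contact_force: [3.3, 11.7, 1.2]
opening: 0.0135
{-1: (np.float64(0.006820556663816813), np.float64(-0.007870523415977958), np.int64(16)), 1: (np.float64(-0.011365223463687166), np.float64(0.008633118016759778), np.int64(17))}
from TCP 0.08958219896572628 0.1018406633063024 0.05324339562306748
```

View pics/g1.png

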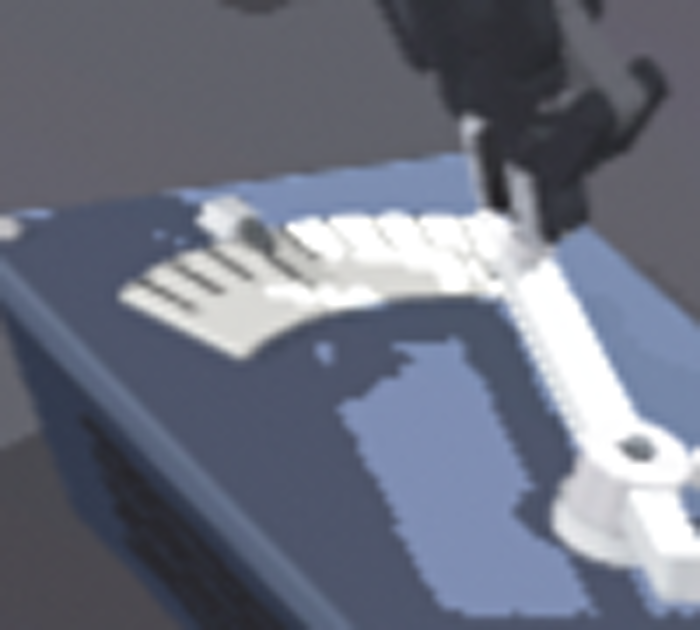

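```bash
python3 -m crank '[{"x":0,"y":0,"z":0,"roll":0},{"x":0,"y":0,"z":0,"roll":0},{"x":0,"y":0,"z":0,"roll":0},{"x":0,"y":0,"z":0,"roll":0}]' 0.6
python3 -m crank '[{"x":0.08,"y":0,"z":-0.15,"roll":0},{"x":0.16,"y":0,"z":-0.3,"roll":0},{"x":0.2,"y":0,"z":-0.4,"roll":0},{"x":0.2,"y":0,"z":-0.6,"roll":0},{"x":0.3,"y":-0.5,"z":-0.5,"roll":0},{"x":0.3,"y":-0.7,"z":0,"roll":0},{"x":0.3,"y":-0.7,"z":0,"roll":0},{"x":0,"y":-0.7,"z":0,"roll":0},{"x":0,"y":-0.5,"z":0,"roll":0},{"x":0,"y":0,"z":0,"roll":0}]'
python3 th.py 0; python3 k2.py pics/g2.png; python3 -c "
from h import *
cv2.imwrite('pics/g3.png',im('scene')[0]); t=im('top');cv2.imwrite('pics/g4.png',t[0]);crop(t,'pics/g5.png',245,405,130,250,5)"
```

```text
t: 38.95
tool_pos: [0.6015, -0.0838, 0.1101]
tool_rot: [-0.328, 3.124, -0.001]
contact_force: [0.2, 0.5, -0.0]
opening: 0.0343
t: 40.2
tool_pos: [0.5494, -0.2865, 0.2276]
tool_rot: [-0.324, 3.125, -0.001]
contact_force: [-1.1, 0.5, -0.2]
opening: 0.0345
{-1: (np.float64(0.0016877637130801612), np.float64(-0.0076603375527426135), np.int64(17)), 1: (np.float64(-0.022117752406536826), np.float64(0.009150921573016939), np.int64(18))}
from TCP 0.15912416798562 0.2932738630376384 0.19985709890847841
```

View pics/g2.png

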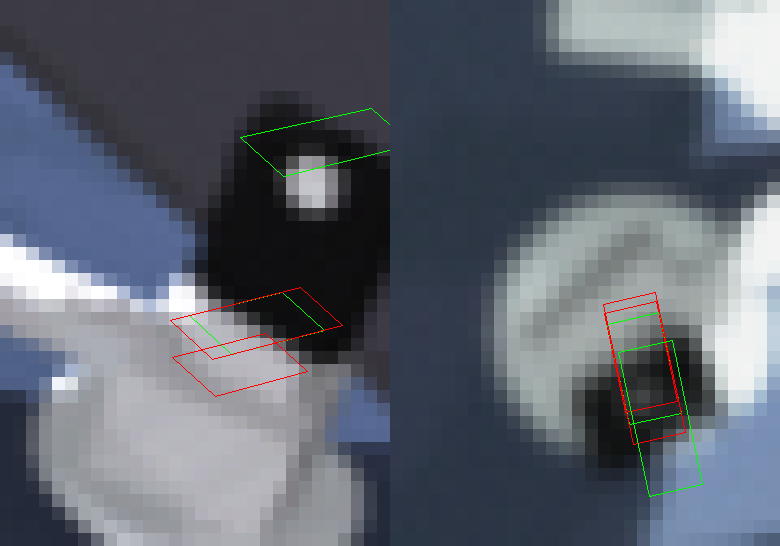

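View pics/g3.png

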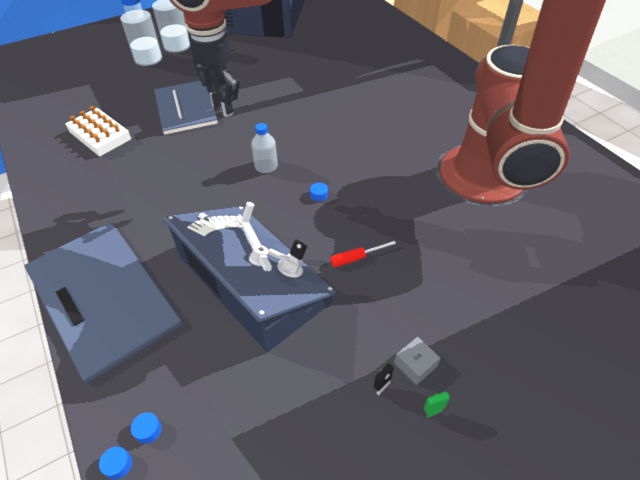

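View pics/g5.png

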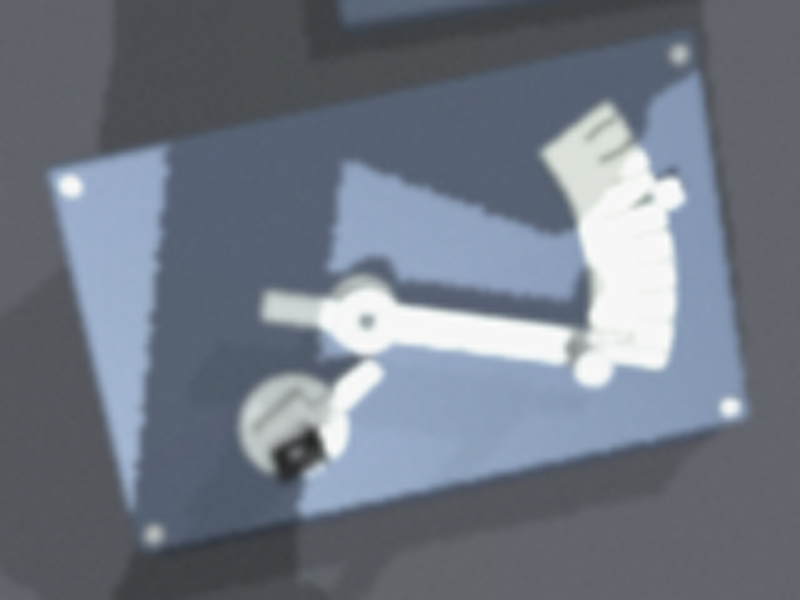

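Run:
```python
from g import *
s=im("scene");t=im("top")
f=lambda P:np.round(1000*np.array([(P-slot)@X,(P-slot)@Y,(P-slot)@Z]),1)
# tongue tip
p=ondeck(t,(245+375/5-.4,130+370/5-.4),.017)-np.array([-.05,.045]);print("tongue",p,np.arctan2(-p[1],p[0]))
def dark(c,x0,x1,y0,y1,th):
    m=(c[0][y0:y1,x0:x1].max(2)<th).astype(np.uint8);cn=max(cv2.findContours(m,0,2)[0],key=cv2.contourArea)
    M=np.argwhere(m)[:,::-1].mean(0)+(x0,y0);r=cv2.minAreaRect(cn);return M,r,cn.reshape(-1,2)+(x0,y0)
a,ra,ca=dark(s,285,315,228,265,50);b,rb,cb=dark(t,297,315,208,230,60)
P,e=tri(t,b,s,a);print("bow centroid in deck axes at slot",f(P),e,"(home 0 0 25)")
crop(s,"pics/g6.png",280,320,225,275,12)
print(cv2.boxPoints(ra)+(285,228));
```

```text
tongue [ 0.02296481 -0.04497673] 1.0987101700125619
bow centroid in deck axes at slot [-2.3  2.7 23.8] 0.0017683935406109658 (home 0 0 25)
[[289.06896591 254.17241287]
 [295.12068939 240.05172348]
 [306.58620834 244.96551895]
 [300.53448486 259.08620834]]
```

View pics/g6.png

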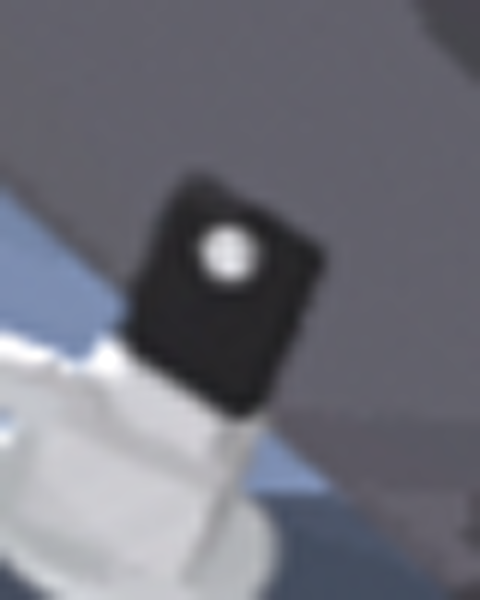

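```bash
python3 -c "
from station import ctrl
print(ctrl.finish_job())"
```

```text
the job is handed in; nothing more can be done
None
```

I carried out every step and handed the job in at about 41 s of the 64 s. No verdict was reported.

- **Key:** I took the smaller black key from the stand and tilted it about 28° in the jaws against the stand's slot. I pushed it home and turned it clockwise until the switch's tongue stopped moving. When I first let go in the off position it tipped out about 4 mm (lean about 0.34 rad), so I re-gripped it, pressed it home again and then turned it.
- **Arm:** I gripped the post and moved it uphill. I held the arm at about 0.52 rad for over a second and then at about 0.50 rad for another second, because I had measured the flag at about 0.515 rad. I eased it back gripped, with the last measurement near 0 rad, and only then let go.

**Last checks**
- **Switch:** the tongue stands at about 1.10 rad.
- **Key:** the middle of the bow is within about 4 mm of its fully home position, so it leans about 0.1 rad. This rests on pixel-level measurements.
- **Arm:** it is at rest; the two edges of the arm measured 0.00 and −0.02 rad.
- **Flag, bottle, cap and screwdriver:** by eye they look where they were at the start.
- **Robot:** it is clear of everything.

**Disagreements and gaps**
- **Arm angle:** the angle worked out from the gripper read 0.04 to 0.09 rad higher than the camera's, because the post sat off-centre in the pads. I went by the camera.
- **First insertion:** it looked home in the picture and under a push of about 33 N, but I could not measure it directly.

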